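# Put two mills on the charging dock, battery end down

### The job

Put both rechargeable mills on the slanted charging dock, one in each place, battery end down and home against the foot. Both ends look alike: lift each mill at mid-length to find the heavy end, which is the battery end. Let neither mill tip out or tumble, and leave the other things on the worktop where they are.

Things in the scene. Friction and masses are not known exactly. Their poses are not given: they have to be found in the camera images.
- mill_a_mid (a point): centre of a lying electric mill: dark-wood block 150 mm long, 46 wide, 56 tall, the same steel cap on both ends; half-way along, a domed steel button stands 4 mm proud on each upright long side (54 mm over both). x along the mill, y across it through the buttons, z up, 28 mm over the worktop. One end holds motor and batteries: it may be either, in each mill, and cannot be seen
- mill_b_mid (a point): centre of the second mill, same make, point and axes. Each mill weighs about 0.55 kg, its centre of mass 25 to 32 mm off mid-length towards the battery end, so lifted at mid-length it pulls that end down with a moment of about 0.15 N m; pinched lightly (20 N) at the buttons that end sags by some 0.6 rad, at 40 N by 0.1 to 0.25, at 80 N by 0.05
- dock: white charging dock, fixed, 192 mm wide, 116 deep, low side roughly towards the robot; origin centre of its underside, y to its left. In it a mill lies on the same face as now, along the slope, lower cap against the foot ledge; its middle and upper part stand out past the channel, free on both sides. With its heavy end up it overbalances and tips out backwards
- cradle: the dock's slanted upper part, rising away at 30 degrees: two flat channels, centre lines 110 mm apart, each 56 mm wide between 20 mm cheeks and only 55 mm long, with an 18 mm foot ledge across the low end. Origin on the channel floor's plane at the foot ledge, midway between the channels, 30 mm over the worktop; x up the slope, y left along the foot, z square out of the slope
- place_left (a point): where the centre of a mill lies when fully home in the dock's left channel; axes as the cradle's: x up the slope, y left, z square out of the slope
- place_right (a point): where the centre of a mill lies when fully home in the dock's right channel; axes as the cradle's
- mug: bystander: white mug with handle, 99 mm tall; origin under its centre
- lemon: bystander: lemon, 83 mm long, 58 mm thick; origin at its underside
- salt_shaker: bystander: glass salt shaker with grey top, 44 mm wide, 90 mm tall; origin under its centre
- egg_cup: bystander: small turned wooden egg cup, 45 mm wide, 56 mm tall; origin under its centre
- teaspoon: bystander: steel teaspoon, 130 mm long, lying flat; origin under its centre

How it is judged (in metres and radians):
At the end, for the whole second after the job is handed in: One mill lies in each of the dock's two places, along the slope (within 10 degrees) with its centre within 15 mm of where it lies when fully home, released and at rest (((distance between mill_a_mid and place_left below 0.015 m and angle between the x axis of mill_a_mid and the x axis of place_left, either way round below 0.17 rad and distance between mill_b_mid and place_right below 0.015 m and angle between the x axis of mill_b_mid and the x axis of place_right, either way round below 0.17 rad) or (distance between mill_a_mid and place_right below 0.015 m and angle between the x axis of mill_a_mid and the x axis of place_right, either way round below 0.17 rad and distance between mill_b_mid and place_left below 0.015 m and angle between the x axis of mill_b_mid and the x axis of place_left, either way round below 0.17 rad)) and linear speed of each of mill_a, mill_b below 0.03 m/s and angular speed of each of mill_a, mill_b below 0.2 rad/s); the robot touches nothing.
It fails at once if mill_a tumbles free of the gripper (tips out of the dock, or is dropped and spins) (contact force between the fingers and mill_a below 0.05 N and angular speed of mill_a above 8 rad/s).
It fails at once if mill_b tumbles free of the gripper (tips out of the dock, or is dropped and spins) (contact force between the fingers and mill_b below 0.05 N and angular speed of mill_b above 8 rad/s).
It fails at once if a bystander (mug, lemon, salt shaker, egg cup or teaspoon) is shifted by more than 4 cm (distance of any of mug, lemon, salt_shaker, egg_cup, teaspoon from where it was at the start of the episode above 0.04 m).
It also fails if it takes over 72 s, if anything falls off the work surface, if the arm or the gripper's body presses on something with over 40 N, if the wrist force passes 120 N, or if a joint passes its speed limit or range.

### The arm

A 6-joint arm with a two-finger parallel gripper is mounted at the origin on the work surface; the furniture and walls round the work are solid. World frame = base frame: x ahead of the robot, y to its left, z up, the work surface at z = 0. Lengths are in mm, angles in rad, forces in N, time in s.
With the tool pointing down it reaches from about 275 to 1000 mm from the base axis. Payload 8.4 kg.
Tool frame: the origin (TCP) lies on the mounting face of the last link; the fingertips stand 173 mm ahead of it and the grasp point (between the pads) lies 155 mm ahead of it; z points along the fingers, y is the line along which they close (so a half turn about z gives the same grasp; the last joint's range is limited). The gripper opens to 85 mm and grips with 20 to 120 N. Pads are 22 mm wide; open, the fingers measure 114 mm over their backs; the gripper's body (76 mm by 85 mm) begins 54 mm behind the grasp point. The pads swing forward as they close: fully open they stand 13 mm farther back than shut.
Start: joints at [1.276, 0.353, 1.633, -0, 1.155, -0.002], TCP at [180.395, 598.404, 404.681] pointing down, gripper open.
Joint ranges: [-2.63, 2.63], [-0.92, 2.1], [0.06, 2.66], [-1.3, 4.44], [0, 2.69], [-3.02, 3.02]. Speed limits (rad/s): [2.22, 2.22, 2.79, 3.14, 3.14, 3.14].

### API

Orientations are given as [roll, pitch, yaw] about the fixed x, y, z axes, in that order (R = Rz(yaw) Ry(pitch) Rx(roll)).
In Python, from rig import r gives the robot as it stands.
- The arm moves only by the tool apply_moves, never from a script. Its argument "deltas" is a list of rows, each an object with "claw": the gripper command: -1 is fully open, 1 is shut, values between are in proportion; "delta_pos": the shift along the tool's x, y, z in cm, a list of three; "yaw": the turn about the tool's z in rad. In form: [{"claw": claw, "delta_pos": [tx, ty, tz], "yaw": yaw}, ...]. A call has 1 to 8 rows; each row shifts and turns the commanded pose from where the row before left it, along the tool's axes as they then stand; what a row does not reach is not made up. A row lasts 1/8 s, in which the tool goes at most 62.5 mm and 10.7 degrees, less where a joint would pass 70% of its speed; a pose out of reach is approached as far as the arm can. A call with a gripper value outside its range is refused whole. The fingers move at their own pace and stop on an object; "grip_force" is the grip in N (left out, the last holds). Time passes only in rows, so rows that do not move let the fingers close. It gives the time, the measured TCP pose, the force, the opening and the grip force at its end, in the units of the state.
- r.sense(): the state, without advancing time (a new reading comes with each control period).
- r.grab_frame(name): name is "scene" or "top"; returns a dict with "img" (384x512x3 uint8, blue, green, red), "z_map" (384x512 float32, mm along the optical axis (not along the pixel's ray), 0 where there is no reading), "fx", "fy", "cx", "cy" (pixels), "eye" and "rotation" of the camera in the world. Camera axes: x right, y up, looking along -z (the intrinsics and any distortion apply to the point x, -y, -z); pixel columns grow to the right and rows downward; lengths in mm; the calibration is good to about 2 mm. A picture is of the moment at which its call begins.
- r.sign_off(): hands the job in; it is judged then, once.
The state is a dict: "clock": time; "qpos": joint angles; "qvel": joint speeds; "joint_efforts": joint torques, N m; "eef_pos": TCP position; "tcp_rot": TCP orientation; "contact_force": force on the tool from outside, world axes, zero at the start; "wrist_torque": the same for the moment, N m; "opening": opening from 0.0 (shut) to 1.0 (fully open); "grasp_force": force on a finger pad.
Only numpy, scipy, OpenCV 4.12 (cv2) and the standard library are available. Lean on these libraries where they do the work, as an engineer would, in place of code of your own. Each camera call takes 0.05 s, during which the arm holds its last target. There are 200 camera calls.

## Working session

There is one attempt and no reset: what is moved stays moved. The work goes in short steps, Python scripts to look and compute and a tool call to move; the robot and the scene stay as the last step left them, time stands still between calls to the robot, and variables do not carry over. Pictures are saved under pics/ and viewed, at most 10 in all, crops included, and the job is handed in when it is done.

Besides the shell and the picture viewer there is one more tool, called after ">>>" as name(argument=value, ...), one argument or row to a line, values as JSON. apply_moves: Moves the arm, as the interface text tells. Its arguments: {"type":"object","properties":{"deltas":{"type":"array"},"grip_force":{"type":"number"}},"required":["deltas"]}

```bash
mkdir -p pics; ls
cat > h.py <<'E'
import numpy as np, cv2
from rig import r
def pts(f):
    z=f["z_map"].astype(float);h,w=z.shape
    u,v=np.meshgrid(np.arange(w),np.arange(h))
    p=np.stack([(u-f["cx"])/f["fx"]*z,-(v-f["cy"])/f["fy"]*z,-z],-1)
    return p@np.array(f["rotation"]).T+np.array(f["eye"])
E
python3 - <<'E'
from h import *
for n in("top","scene"):
    f=r.grab_frame(n);cv2.imwrite(f"pics/{n}0.png",f["img"]);np.save(n+"P.npy",pts(f));np.save(n+"I.npy",f["img"])
    print(n,f["eye"],f["rotation"],f["fx"],f["fy"],f["cx"],f["cy"],[k for k in f])
print(r.sense())
E
```

```text
picsTraceback (most recent call last):
  File "<stdin>", line 3, in <module>
  File "h.py", line 7, in pts
    return p@np.array(f["rotation"]).T+np.array(f["eye"])
           ~~~~~~~~~~~~~~~~~~~~~~~~~~~^~~~~~~~~~~~~~~~~~~
ValueError: operands could not be broadcast together with shapes (384,512) (3,)
```

```bash
sed -i 's/np.array(f\["rotation"\])\.T/R.from_euler("xyz",f["rotation"]).as_matrix().T/; 1a from scipy.spatial.transform import Rotation as R' h.py
python3 - <<'E'
from h import *
for n in("top","scene"):
    f=r.grab_frame(n);cv2.imwrite(f"pics/{n}0.png",f["img"]);np.save(n+"P.npy",pts(f));np.save(n+"I.npy",f["img"])
    print(n,f["eye"],f["rotation"],f["fx"],f["fy"],f["cx"],f["cy"],[k for k in f])
    P=pts(f);print(P[::60,::80,:].round(0).tolist()[3])
print(r.sense())
E
```

```text
top [ 350.39375253   61.83303809 1192.21152952] [ 1.32196703e-01 -7.40661356e-04 -1.54298193e+00] 460.7746858287313 460.7746858287313 260.2381895790462 198.7361457179884 ['img', 'z_map', 'fx', 'fy', 'cx', 'cy', 'eye', 'rotation']
[[539.0, 749.0, 1.0], [544.0, 535.0, 10.0], [548.0, 326.0, 18.0], [556.0, 120.0, 3.0], [563.0, -90.0, 1.0], [570.0, -301.0, -5.0], [743.0, -939.0, -895.0]]
scene [-129.27759773  518.64793278  436.33940527] [ 1.1570805   0.01448418 -2.21749163] 360.5645699460226 360.5645699460226 253.9111009862006 188.86117028283905 ['img', 'z_map', 'fx', 'fy', 'cx', 'cy', 'eye', 'rotation']
[[632.0, 524.0, 195.0], [773.0, 371.0, 111.0], [773.0, 172.0, 59.0], [649.0, -13.0, 51.0], [594.0, -282.0, -1.0], [782.0, -1086.0, -269.0], [27.0, 67.0, 270.0]]
{'clock': 0.15, 'qpos': array([ 1.27559695e+00,  3.53527915e-01,  1.63395628e+00,  1.01483175e-05,
        1.15517779e+00, -2.38447958e-03]), 'qvel': array([-0.0010033 , -0.00454815, -0.00153439,  0.00135078,  0.00206193,
        0.00124625]), 'joint_efforts': array([-4.43323033e-04, -6.05633783e+01, -3.42343283e+01, -1.70778781e-04,
        6.19307699e-03, -4.74714727e-05]), 'eef_pos': array([180.34517882, 598.23807943, 404.11276786]), 'tcp_rot': array([-3.14052335e+00, -1.18297448e-05,  2.84877365e+00]), 'contact_force': array([ 0.68850904,  0.30895164, -1.31303318]), 'wrist_torque': array([-0.00102763, -0.02121502, -0.03670646]), 'grasp_force': 0.0, 'opening': 1.001914042383991}
```

View pics/top0.png

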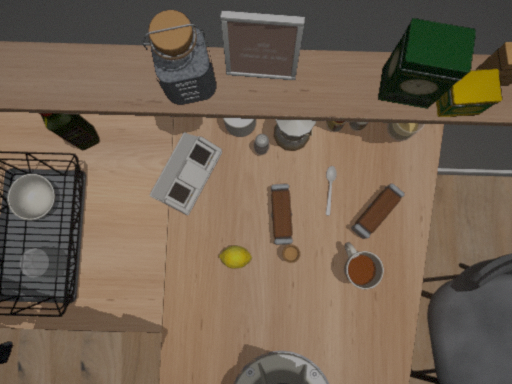

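View pics/scene0.png

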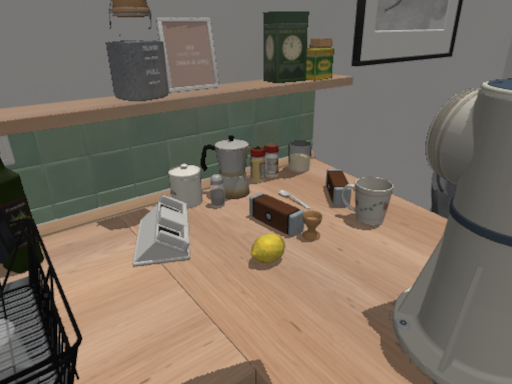

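The top view shows the dock at (187,173), mill A at (282,214) with the egg cup at (291,254), and mill B at (379,211) with the mug at (363,268). The spoon is at (330,190), and the shelf edge is near row 117. The scene view shows the same layout, with the dock's foot at the near-left.

```bash
cat > m.py <<'E'
from h import *
I=np.load("topI.npy");P=np.load("topP.npy")
def fit(mask,lab):
    p=P[mask][:,:2]; z=P[mask][:,2]
    rc=cv2.minAreaRect(p.astype(np.float32)); print(lab,mask.sum(),"rect",np.round(rc[0],1),np.round(rc[1],1),round(rc[2],2),"z",np.percentile(z,[5,50,95]).round(1),"mean",p.mean(0).round(1))
    print("   corners",cv2.boxPoints(rc).round(0).tolist())
def win(u0,u1,v0,v1):
    m=np.zeros(I.shape[:2],bool);m[v0:v1,u0:u1]=1;return m
# mills: everything above 45mm in window
fit(win(262,302,175,250)&(P[...,2]>45)&(P[...,2]<70)&(P[...,0]<720)&(I.min(2)<255),"A")
fit(win(350,410,178,242)&(P[...,2]>45)&(P[...,2]<70),"B")
hsv=cv2.cvtColor(I,cv2.COLOR_BGR2HSV)
wood=(hsv[...,1]>110)&(hsv[...,2]<130)
fit(win(262,302,180,246)&wood&(P[...,2]>45),"Awood")
fit(win(350,410,178,242)&wood&(P[...,2]>45),"Bwood")
fit(win(145,225,128,218)&(P[...,2]>15),"dock")
print("egg",P[254,291],"mug",P[270,363],"spoon",P[175,331],P[205,328],"lemon",P[257,235],"salt",P[143,261],"moka",P[130,293],"jar",P[124,240],"shelf",P[108,150:400:50].round(0),P[112:122,330].round(0))
# dock: plane fit of dock's slanted channel floors / lines
d=win(145,225,128,218)&(P[...,2]>8)
q=P[d]
for z0 in range(10,110,10):
    s=q[(q[:,2]>z0)&(q[:,2]<=z0+10)]; print(z0,len(s),s.mean(0).round(0) if len(s) else "")
big=cv2.resize(I[120:225,140:240],None,fx=5,fy=5,interpolation=cv2.INTER_CUBIC);cv2.imwrite("pics/dock.png",big)
E
python3 m.py
```

```text
A 1135 rect [458.6   8.8] [169.6  56.1] 9.91 z [51.8 56.9 60.7] mean [463.1  10.1]
   corners [[370.0, 22.0], [380.0, -33.0], [547.0, -4.0], [537.0, 51.0]]
B 1110 rect [ 482.1 -231.8] [ 46.5 150.9] 50.44 z [51.7 56.6 60.4] mean [ 481.2 -230. ]
   corners [[409.0, -202.0], [525.0, -298.0], [555.0, -262.0], [439.0, -166.0]]
Awood 816 rect [455.3  10.7] [136.7  44. ] 4.82 z [53.2 57.2 60.9] mean [465.6  11.9]
   corners [[385.0, 27.0], [389.0, -17.0], [525.0, -6.0], [522.0, 38.0]]
Bwood 844 rect [ 415.4 -120.2] [ 75.8 379. ] 30.96 z [52.5 57.  60.7] mean [ 481.  -228.6]
   corners [[285.0, 23.0], [480.0, -302.0], [545.0, -263.0], [350.0, 62.0]]
dock 3036 rect [517.9 163.4] [341. 193.] 60.75 z [21.  46.1 71.8] mean [562.9 250.5]
   corners [[350.0, 62.0], [519.0, -33.0], [685.0, 265.0], [517.0, 359.0]]
egg [367.35787735 -15.13408444  37.46177663] mug [ 333.23443363 -190.22996143   55.41696419] spoon [ 576.35662707 -118.30639585    3.35378207] [ 496.30243569 -110.35678254    8.55186684] lemon [355.96149448 122.62566397  61.32683678] salt [635.9290816   67.08082373  85.71504052] moka [651.61238726  -6.64806192 152.87282365] jar [679.34960964 119.79612729  96.82342929] shelf [[ 647.  291.  299.]
 [ 649.  190.  300.]
 [ 652.   90.  300.]
 [ 654.  -10.  302.]
 [ 658. -111.  298.]] [[ 648.  -70.  301.]
 [ 646.  -70.  301.]
 [ 644.  -70.  300.]
 [ 642.  -70.  300.]
 [ 640.  -71.  299.]
 [ 639.  -71.  296.]
 [ 638.  -72.  292.]
 [ 638.  -72.  287.]
 [ 638.  -74.  280.]
 [ 705. -106.   60.]]
10 307 [577. 288.  14.]
20 252 [583. 295.  25.]
30 542 [566. 253.  36.]
40 938 [560. 241.  45.]
50 678 [564. 248.  55.]
60 299 [562. 245.  65.]
70 165 [566. 254.  73.]
80 0 
90 0 
100 0
```

```bash
python3 -c "
import cv2,numpy as np
a=cv2.imread('pics/dock.png')
b=cv2.resize(np.load('sceneI.npy')[185:275,125:205],None,fx=5,fy=5)
h=max(a.shape[0],b.shape[0]);o=np.zeros((h,800,3),np.uint8);a=a[:,:400];o[:a.shape[0],:400]=a;o[:b.shape[0],400:800]=b;cv2.imwrite('pics/d2.png',o)"
```

```text
(no output)
```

View pics/d2.png

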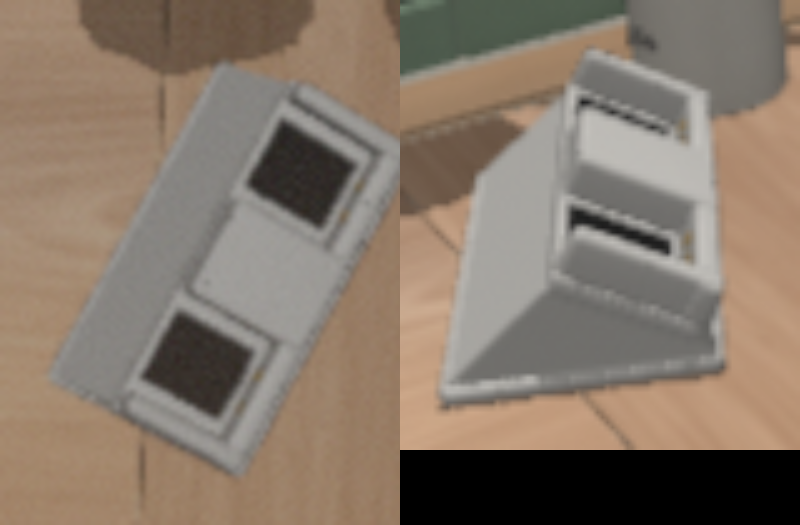

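The crop shows both dark pads with gold contacts to their lower right. So the foot runs along the crop's lower-right edge, and the slope rises to the upper left (roughly +y and +x).

```bash
cat >> h.py <<'E'
def cast(f,uv,z):
    uv=np.asarray(uv,float).reshape(-1,2)
    d=np.stack([(uv[:,0]-f["cx"])/f["fx"],-(uv[:,1]-f["cy"])/f["fy"],-np.ones(len(uv))],-1)@R.from_euler("xyz",f["rotation"]).as_matrix().T
    e=np.array(f["eye"]); return e+d*((z-e[2])/d[:,2])[:,None]
def comps(m):
    n,l,s,c=cv2.connectedComponentsWithStats(m.astype(np.uint8)); 
    return sorted([(s[i,4],l==i) for i in range(1,n)],key=lambda t:-t[0])
E
cat > m2.py <<'E'
from h import *
f=r.grab_frame("top");I=f["img"];P=pts(f);Z=P[...,2]
hsv=cv2.cvtColor(I,cv2.COLOR_BGR2HSV)
def win(u0,u1,v0,v1):
    m=np.zeros(I.shape[:2],bool);m[v0:v1,u0:u1]=1;return m
def rect(m,z,lab):
    c=cv2.findContours(m.astype(np.uint8),0,1)[0];c=max(c,key=len)
    w=cast(f,c.reshape(-1,2),z)[:,:2]
    rc=cv2.minAreaRect(w.astype(np.float32));b=cv2.boxPoints(rc)
    e=b[1]-b[0];e2=b[2]-b[1];L=e if np.linalg.norm(e)>np.linalg.norm(e2) else e2
    print(lab,m.sum(),np.round(rc[0],1),np.round(rc[1],1),"long yaw",round(float(np.degrees(np.arctan2(L[1],L[0]))),1),"px",b.round(0).tolist() if lab[0]=='d' else "")
for nm,w in(("A",win(262,302,178,252)),("B",win(350,410,178,242))):
    m=comps(w&(Z>44)&(Z<70)&~((hsv[...,1]<150)&(hsv[...,2]>150)&(hsv[...,0]<25)&(hsv[...,1]>60)))[0][1];rect(m,56,nm)
    wood=w&(hsv[...,1]>90)&(I[...,2]<135)&(I[...,2]>I[...,0]+20)
    m=comps(wood)[0][1];rect(m,56,nm+"wood")
W=win(148,226,128,218)
dk=W&(I.max(2)<75)
for s,m in comps(dk)[:2]:
    q=P[m];co=np.linalg.lstsq(np.c_[q[:,:2]-q[:,:2].mean(0),np.ones(len(q))],q[:,2],rcond=None)[0]
    print("pad",s,q.mean(0).round(1),"grad",co.round(3),"slope",np.degrees(np.arctan(np.hypot(*co[:2]))).round(1),"dir",np.degrees(np.arctan2(co[1],co[0])).round(1)); rect(m,co[2],"dpad")
wh=W&(hsv[...,1]<45)&(I.max(2)>75)
m=comps(cv2.morphologyEx(((wh|dk)).astype(np.uint8),cv2.MORPH_OPEN,np.ones((3,3))))[0][1]
for z in(0,):rect(m,z,"dock@0")
q=P[m];print(len(q),"top z",np.percentile(q[:,2],[1,50,99]).round(1))
t=np.radians(60);X=q[:,0]*np.cos(t)+q[:,1]*np.sin(t);Y=-q[:,0]*np.sin(t)+q[:,1]*np.cos(t)
# profile across slope at each channel & middle
for y0 in np.percentile(Y,[22,50,78]):
    s=abs(Y-y0)<9
    print("Y",round(y0,1),[(int(a),round(float(np.median(q[s&(abs(X-a)<3),2])),1)) for a in np.arange(X.min(),X.max(),6) if (s&(abs(X-a)<3)).sum()>2])
print("Y",np.percentile(Y,[.5,99.5]).round(1))
E
python3 m2.py
```

```text
A 1156 [455.8   8.4] [173.7  56.1] long yaw 9.9 px 
Awood 939 [463.   14.7] [122.7  54.7] long yaw 4.9 px 
B 1111 [ 481.6 -230.4] [ 46.7 150.7] long yaw -39.8 px 
Bwood 1174 [ 481.6 -221.5] [ 62.6 141.5] long yaw -39.5 px 
pad 245 [512.2 268.5  51. ] grad [-1.979 -2.151 51.016] slope 71.1 dir -132.6
dpad 245 [512.3 268.5] [42.7 36.2] long yaw 62.5 px [[486.0, 258.0], [518.0, 241.0], [538.0, 279.0], [506.0, 296.0]]
pad 238 [611.9 222.   46.5] grad [ 0.225  0.523 46.462] slope 29.7 dir 66.7
dpad 238 [612.  221.7] [44.4 36.5] long yaw 60.4 px [[585.0, 211.0], [617.0, 193.0], [639.0, 232.0], [607.0, 250.0]]
dock@0 3245 [576.1 261.6] [116.2 201.4] long yaw -25.5 px [[460.0, 253.0], [642.0, 166.0], [692.0, 271.0], [510.0, 357.0]]
3245 top z [ 7.6 44.8 76.1]
Y -415.3 [(456, 41.1), (462, 46.2), (468, 40.6), (474, 32.3), (480, 36.2), (486, 40.1), (492, 43.2), (498, 47.7), (504, 50.8), (510, 53.9), (516, 57.4), (522, 56.2), (528, 48.3), (534, 43.3), (540, 38.6), (546, 32.4), (552, 28.5), (558, 20.8), (564, 16.4), (570, 13.4)]
Y -360.7 [(450, 45.4), (456, 46.8), (462, 51.8), (468, 53.8), (474, 57.4), (480, 61.1), (486, 64.3), (492, 68.3), (498, 70.6), (504, 74.2), (510, 68.8), (516, 60.0), (522, 50.7), (528, 43.8), (534, 39.3), (540, 34.7), (546, 27.4), (552, 22.9), (558, 18.1), (564, 11.9), (570, 11.2)]
Y -308.5 [(450, 41.9), (456, 45.7), (462, 37.6), (468, 34.4), (474, 36.8), (480, 41.6), (486, 44.5), (492, 48.3), (498, 51.2), (504, 55.3), (510, 56.9), (516, 55.3), (522, 46.8), (528, 41.5), (534, 36.7), (540, 31.5), (546, 25.8), (552, 19.4), (558, 14.9), (564, 11.4)]
Y [-456.9 -268. ]
```

>>> apply_moves(
  deltas=[
    {"claw": -1, "delta_pos": [-3.3, -4.42, 0], "yaw": 0},
    {"claw": -1, "delta_pos": [-3.3, -4.42, 0], "yaw": 0},
    {"claw": -1, "delta_pos": [-3.3, -4.42, 0], "yaw": 0},
    {"claw": -1, "delta_pos": [-3.3, -4.42, 0], "yaw": 0},
    {"claw": -1, "delta_pos": [-3.3, -4.42, 0], "yaw": 0},
    {"claw": -1, "delta_pos": [-3.3, -4.42, 0], "yaw": 0},
    {"claw": -1, "delta_pos": [-3.3, -4.42, 0], "yaw": 0},
    {"claw": -1, "delta_pos": [-3.3, -4.42, 0], "yaw": 0},
  ],
  grip_force=40,
)

```text
clock: 1.2
eef_pos: [331.3, 182.0, 404.9]
tcp_rot: [3.141, 0.001, 2.849]
contact_force: [0.6, 0.5, -0.2]
opening: 1.001
grasp_force: 0.0
```

>>> apply_moves(
  deltas=[
    {"claw": -1, "delta_pos": [-3.3, -4.42, 0], "yaw": 0},
    {"claw": -1, "delta_pos": [-3.3, -4.42, 0], "yaw": 0},
    {"claw": -1, "delta_pos": [-3.3, -4.42, 0], "yaw": 0},
    {"claw": -1, "delta_pos": [-3.3, -4.42, 0], "yaw": 0},
    {"claw": -1, "delta_pos": [-3.3, -4.42, 0], "yaw": 0},
    {"claw": -1, "delta_pos": [-3.3, -4.42, 0], "yaw": 0},
    {"claw": -1, "delta_pos": [-3.3, -4.42, 0], "yaw": 0},
    {"claw": -1, "delta_pos": [-3.3, -4.42, 0], "yaw": 0},
  ],
)

```text
clock: 2.2
eef_pos: [482.1, -233.0, 404.7]
tcp_rot: [3.141, 0.0, 2.848]
contact_force: [1.1, 1.3, -0.2]
opening: 0.997
grasp_force: 0.0
```

>>> apply_moves(
  deltas=[
    {"claw": -1, "delta_pos": [0, 0, 0], "yaw": 0.134},
    {"claw": -1, "delta_pos": [0, 0, 0], "yaw": 0.133},
    {"claw": -1, "delta_pos": [0, 0, 0], "yaw": 0.133},
    {"claw": -1, "delta_pos": [0, 0, 3], "yaw": 0},
    {"claw": -1, "delta_pos": [0, 0, 3], "yaw": 0},
    {"claw": -1, "delta_pos": [0, 0, 0], "yaw": 0},
    {"claw": -1, "delta_pos": [0, 0, 0], "yaw": 0},
  ],
)

```text
clock: 3.08
eef_pos: [482.2, -231.3, 345.6]
tcp_rot: [3.141, 0.001, 2.449]
contact_force: [0.1, -0.8, 1.2]
opening: 1.001
grasp_force: 0.0
```

```bash
cat > m3.py <<'E'
from h import *
print({k:np.round(v,3) for k,v in r.sense().items() if k not in("joint_efforts","qvel")})
f=r.grab_frame("top");P=pts(f);Z=P[...,2];cv2.imwrite("pics/top1.png",f["img"])
q=cast(f,np.argwhere((Z>46)&(Z<68))[:,::-1],56)
s=q[(abs(q[:,0]-463)<95)&(abs(q[:,1]-12)<45)]
a=np.radians(4.9);X=s[:,0]*np.cos(a)+s[:,1]*np.sin(a);Y=-s[:,0]*np.sin(a)+s[:,1]*np.cos(a)
k=X>400
print("A Y pct",np.percentile(Y[k],[1,50,99]).round(1),"X",np.percentile(X[abs(Y-np.median(Y[k]))<15],[.5,99.5]).round(1))
c=np.polyfit(X[k],Y[k],1);print("resid slope deg",np.degrees(np.arctan(c[0])).round(2))
g=r.grab_frame("scene");Q=pts(g);cv2.imwrite("pics/scene1.png",g["img"])
m=(Q[...,0]>625)&(Q[...,0]<655)&(Q[...,2]>200)&(Q[...,2]<310)&(Q[...,1]>100)&(Q[...,1]<350)
print("shelf face",m.sum(),np.percentile(Q[m],[1,5,50,95,99],axis=0).round(0).tolist())
# gripper/arm above z=160 near TCP
t=r.sense()["eef_pos"]
for z0 in range(160,520,20):
    w=(abs(P[...,2]-z0)<10)&(np.hypot(P[...,0]-t[0],P[...,1]-t[1])<200); w2=(abs(Q[...,2]-z0)<10)&(np.hypot(Q[...,0]-t[0],Q[...,1]-t[1])<150)
    o=[]
    for A,ww in((P,w),(Q,w2)):
        d=A[ww][:,:2]-t[:2]
        o.append((len(d),d.min(0).round(0).tolist(),d.max(0).round(0).tolist()) if len(d)else 0)
    print(z0-round(t[2]),o)
E
python3 m3.py
```

```text
{'clock': np.float64(3.075), 'qpos': array([-0.45 ,  0.281,  1.883, -0.   ,  0.977, -1.328]), 'eef_pos': array([ 482.178, -231.291,  345.582]), 'tcp_rot': array([3.141e+00, 1.000e-03, 2.449e+00]), 'contact_force': array([ 0.053, -0.755,  1.154]), 'wrist_torque': array([-0.034,  0.068,  0.001]), 'grasp_force': np.float64(0.0), 'opening': np.float64(1.001)}
A Y pct [-51.4 -28.8  -6.6] X [370.6 539.7]
resid slope deg -0.1
shelf face 1510 [[636.0, 103.0, 274.0], [637.0, 117.0, 275.0], [639.0, 240.0, 288.0], [650.0, 340.0, 299.0], [654.0, 348.0, 307.0]]
-186 [0, 0]
-166 [0, (8, [-35.0, -39.0], [29.0, 44.0])]
-146 [(17, [19.0, 39.0], [34.0, 48.0]), (59, [-35.0, -43.0], [34.0, 49.0])]
-126 [(16, [20.0, 27.0], [34.0, 50.0]), (56, [-29.0, -40.0], [37.0, 54.0])]
-106 [(92, [8.0, 26.0], [56.0, 63.0]), (154, [-35.0, -37.0], [57.0, 64.0])]
-86 [(101, [-4.0, 19.0], [55.0, 63.0]), (277, [-34.0, -20.0], [56.0, 64.0])]
-66 [(453, [-50.0, -124.0], [157.0, 126.0]), (344, [-32.0, -24.0], [51.0, 62.0])]
-46 [(1724, [-47.0, -125.0], [193.0, 124.0]), (208, [-38.0, -21.0], [51.0, 53.0])]
-26 [(397, [-21.0, -112.0], [193.0, 54.0]), (232, [-38.0, -3.0], [26.0, 40.0])]
-6 [(408, [-17.0, -111.0], [193.0, 54.0]), (241, [-38.0, -3.0], [35.0, 39.0])]
14 [(387, [-6.0, -109.0], [193.0, 53.0]), (227, [-40.0, -5.0], [29.0, 42.0])]
34 [(727, [-37.0, -113.0], [194.0, 53.0]), (243, [-39.0, 8.0], [30.0, 43.0])]
54 [(239, [-38.0, -76.0], [193.0, 53.0]), (233, [-38.0, 9.0], [26.0, 41.0])]
74 [(260, [-39.0, -35.0], [194.0, 54.0]), (262, [-36.0, 12.0], [46.0, 42.0])]
94 [(270, [-39.0, -34.0], [193.0, 53.0]), (240, [-35.0, 17.0], [32.0, 41.0])]
114 [(311, [-42.0, -36.0], [193.0, 56.0]), (237, [-36.0, 19.0], [33.0, 56.0])]
134 [(776, [-55.0, -39.0], [200.0, 71.0]), (356, [-34.0, 5.0], [60.0, 75.0])]
154 [(191, [-82.0, -23.0], [66.0, 83.0]), (122, [-31.0, 20.0], [65.0, 77.0])]
```

>>> apply_moves(
  deltas=[
    {"claw": -1, "delta_pos": [0, 0, 4], "yaw": 0},
    {"claw": -1, "delta_pos": [0, 0, 4], "yaw": 0},
    {"claw": -1, "delta_pos": [0, 0, 4], "yaw": 0},
    {"claw": -1, "delta_pos": [0, 0, 3], "yaw": 0},
    {"claw": -1, "delta_pos": [0, 0, 1], "yaw": 0},
    {"claw": 1, "delta_pos": [0, 0, 0], "yaw": 0},
    {"claw": 1, "delta_pos": [0, 0, 0], "yaw": 0},
    {"claw": 1, "delta_pos": [0, 0, 0], "yaw": 0},
  ],
  grip_force=40,
)

```text
clock: 4.18
eef_pos: [482.4, -231.5, 186.5]
tcp_rot: [3.141, 0.002, 2.449]
contact_force: [-1.3, 0.2, 5.3]
opening: 0.599
grasp_force: 40.6
```

>>> apply_moves(
  deltas=[
    {"claw": 1, "delta_pos": [0, 0, 0], "yaw": 0},
    {"claw": 1, "delta_pos": [0, 0, 0], "yaw": 0},
    {"claw": 1, "delta_pos": [0, 0, -1], "yaw": 0},
    {"claw": 1, "delta_pos": [0, 0, -1.5], "yaw": 0},
    {"claw": 1, "delta_pos": [0, 0, -1.5], "yaw": 0},
    {"claw": 1, "delta_pos": [0, 0, -1], "yaw": 0},
    {"claw": 1, "delta_pos": [0, 0, 0], "yaw": 0},
    {"claw": 1, "delta_pos": [0, 0, 0], "yaw": 0},
  ],
)

```text
clock: 5.18
eef_pos: [481.6, -231.0, 234.4]
tcp_rot: [-3.141, -0.001, 2.449]
contact_force: [-0.6, 0.3, -5.7]
opening: 0.603
grasp_force: 42.6
```

```bash
cat > m4.py <<'E'
from h import *
S=r.sense();print({k:np.round(v,3) for k,v in S.items() if k not in("joint_efforts","qvel")})
f=r.grab_frame("top");P=pts(f);g=r.grab_frame("scene");Q=pts(g)
t=S["eef_pos"];psi=S["tcp_rot"][2]
ax=np.array([np.cos(psi),np.sin(psi)])
for nm,A in(("top",P),("scene",Q)):
    d=A[...,:2]-t[:2];s=d@ax;c=d@np.array([-ax[1],ax[0]])
    z=A[...,2]-(t[2]-155)
    for lo,hi in((-78,-60),(-60,-40),(-40,-25),(25,40),(40,60),(60,78)):
        m=(s>lo)&(s<hi)&(abs(c)<26)&(abs(z)<75)&(A[...,2]>6)
        if m.sum()>3: print(nm,lo,hi,m.sum(),"z rel",np.percentile(z[m],[5,50,95]).round(0))
if __import__("sys").argv[1:]:
  for A in(P,Q):
    w=(A[...,2]>302)&(A[...,2]<480)&(A[...,1]>120)&(A[...,1]<360)&(A[...,0]>600)
    if w.any():print("jar minx",np.percentile(A[w],[0,1,5],axis=0).round(0).tolist())
    for z0 in range(-20,130,15):
        w=(abs(A[...,2]-t[2]-z0)<6)&(np.hypot(A[...,0]-t[0],A[...,1]-t[1])<62)&(A[...,2]<t[2]+200)
        d=np.hypot(A[w][:,0]-t[0],A[w][:,1]-t[1]);
        if len(d):print("col",z0,len(d),np.percentile(d,[5,50,95]).round(0))
cv2.imwrite("pics/sc_%d.png"%(S["clock"]*100),g["img"])
E
python3 m4.py x
```

```text
{'clock': np.float64(5.175), 'qpos': array([-0.45 ,  0.442,  1.957, -0.   ,  0.743, -1.328]), 'eef_pos': array([ 481.585, -230.999,  234.437]), 'tcp_rot': array([-3.141e+00, -1.000e-03,  2.449e+00]), 'contact_force': array([-0.552,  0.293, -5.705]), 'wrist_torque': array([ 0.057,  0.136, -0.016]), 'grasp_force': np.float64(42.574), 'opening': np.float64(0.603)}
top 25 40 106 z rel [ 2. 31. 34.]
top 40 60 179 z rel [ 5. 33. 36.]
top 60 78 212 z rel [-9. 25. 37.]
scene -78 -60 10 z rel [13. 13. 14.]
scene -60 -40 11 z rel [17. 18. 19.]
scene -40 -25 14 z rel [ 1. 21. 21.]
scene 25 40 32 z rel [-13.  27.  30.]
scene 40 60 65 z rel [-14.  29.  32.]
scene 60 78 350 z rel [-14.  12.  33.]
jar minx [[637.0, 120.0, 302.0], [646.0, 122.0, 302.0], [654.0, 129.0, 303.0]]
col -20 32 [36. 37. 37.]
col -5 20 [36. 37. 38.]
col 10 1 [38. 38. 38.]
col 25 7 [40. 40. 41.]
jar minx [[648.0, 120.0, 302.0], [651.0, 123.0, 304.0], [654.0, 135.0, 312.0]]
col -20 128 [34. 37. 39.]
col -5 150 [30. 36. 39.]
col 10 96 [28. 31. 38.]
col 25 130 [36. 39. 42.]
col 40 131 [37. 39. 41.]
col 55 117 [36. 38. 40.]
col 70 131 [36. 38. 44.]
col 85 119 [36. 39. 41.]
col 100 108 [36. 38. 40.]
col 115 104 [37. 39. 43.]
```

>>> apply_moves(
  deltas=[
    {"claw": 1, "delta_pos": [0, 0, 1.5], "yaw": 0},
    {"claw": 1, "delta_pos": [0, 0, 1.5], "yaw": 0},
    {"claw": 1, "delta_pos": [0, 0, 1.2], "yaw": 0},
    {"claw": 1, "delta_pos": [0, 0, 0.6], "yaw": 0},
    {"claw": 1, "delta_pos": [0, 0, 0], "yaw": 0},
    {"claw": -0.6, "delta_pos": [0, 0, 0], "yaw": 0},
    {"claw": -0.6, "delta_pos": [0, 0, 0], "yaw": 0},
    {"claw": -0.6, "delta_pos": [0, 0, -0.7], "yaw": 0},
  ],
)

```text
clock: 6.28
eef_pos: [481.8, -231.1, 193.8]
tcp_rot: [-3.142, -0.0, 2.449]
contact_force: [-0.3, 0.8, -0.2]
opening: 0.802
grasp_force: 0.0
```

>>> apply_moves(
  deltas=[
    {"claw": -0.6, "delta_pos": [0, 0, 0], "yaw": 0},
    {"claw": 1, "delta_pos": [0, 0, 0], "yaw": 0},
    {"claw": 1, "delta_pos": [0, 0, 0], "yaw": 0},
    {"claw": 1, "delta_pos": [0, 0, 0], "yaw": 0},
    {"claw": 1, "delta_pos": [0, 0, -1.5], "yaw": 0},
    {"claw": 1, "delta_pos": [0, 0, -2.5], "yaw": 0},
    {"claw": 1, "delta_pos": [0, 0, -3], "yaw": 0},
    {"claw": 1, "delta_pos": [0, 0, -3], "yaw": 0},
  ],
  grip_force=45,
)

```text
clock: 7.28
eef_pos: [481.3, -230.8, 294.6]
tcp_rot: [-3.141, -0.001, 2.449]
contact_force: [0.5, 0.4, -4.8]
opening: 0.596
grasp_force: 48.0
```

```bash
python3 m4.py
```

```text
{'clock': np.float64(7.275), 'qpos': array([-0.45 ,  0.349,  1.924,  0.   ,  0.87 , -1.328]), 'eef_pos': array([ 481.271, -230.834,  294.607]), 'tcp_rot': array([-3.141e+00, -1.000e-03,  2.449e+00]), 'contact_force': array([ 0.492,  0.388, -4.811]), 'wrist_torque': array([0.113, 0.003, 0.002]), 'grasp_force': np.float64(48.05), 'opening': np.float64(0.596)}
top -78 -60 7 z rel [-31. -24. -16.]
top 25 40 133 z rel [-5. 21. 24.]
top 40 60 200 z rel [-6. 22. 25.]
top 60 78 236 z rel [-17.  18.  26.]
scene -78 -60 14 z rel [-34.  16.  17.]
scene -60 -40 21 z rel [17. 18. 18.]
scene -40 -25 22 z rel [-26.  19.  20.]
scene 25 40 35 z rel [-17.  21.  23.]
scene 40 60 76 z rel [-21.  21.  23.]
scene 60 78 382 z rel [-26.  -2.  22.]
```

>>> apply_moves(
  deltas=[
    {"claw": 1, "delta_pos": [0, 0, -1], "yaw": 0.1},
    {"claw": 1, "delta_pos": [0, 0, -1], "yaw": 0.172},
    {"claw": 1, "delta_pos": [0, 0, -1], "yaw": 0.174},
    {"claw": 1, "delta_pos": [0, 0, 0], "yaw": 0.174},
    {"claw": 1, "delta_pos": [0, 0, 0], "yaw": 0.174},
    {"claw": 1, "delta_pos": [0, 0, 0], "yaw": 0.174},
    {"claw": 1, "delta_pos": [0, 0, 0], "yaw": 0.174},
    {"claw": 1, "delta_pos": [0, 0, 0], "yaw": 0.174},
  ],
)

```text
clock: 8.38
eef_pos: [481.2, -230.8, 322.2]
tcp_rot: [-3.139, -0.0, 1.127]
contact_force: [-0.3, 0.7, -5.7]
opening: 0.594
grasp_force: 48.1
```

>>> apply_moves(
  deltas=[
    {"claw": 1, "delta_pos": [2, -0.75, 0], "yaw": 0},
    {"claw": 1, "delta_pos": [3, -1.1, 0], "yaw": 0},
    {"claw": 1, "delta_pos": [3.4, -1.3, 0], "yaw": 0},
    {"claw": 1, "delta_pos": [3.4, -1.3, 0], "yaw": 0},
    {"claw": 1, "delta_pos": [3.4, -1.3, 0], "yaw": 0},
    {"claw": 1, "delta_pos": [3.4, -1.3, 0], "yaw": 0},
    {"claw": 1, "delta_pos": [3.4, -1.3, 0], "yaw": 0},
    {"claw": 1, "delta_pos": [3.4, -1.3, 0], "yaw": 0},
  ],
)

```text
clock: 9.38
eef_pos: [501.6, 41.0, 322.4]
tcp_rot: [-3.14, 0.001, 1.133]
contact_force: [1.1, -0.2, -4.9]
opening: 0.594
grasp_force: 48.1
```

>>> apply_moves(
  deltas=[
    {"claw": 1, "delta_pos": [3.4, -1.3, 0], "yaw": 0},
    {"claw": 1, "delta_pos": [3.4, -1.3, 0], "yaw": 0},
    {"claw": 1, "delta_pos": [3.4, -1.3, 0], "yaw": 0},
    {"claw": 1, "delta_pos": [3.4, -1.3, 0], "yaw": 0},
    {"claw": 1, "delta_pos": [3.4, -1.3, 0], "yaw": 0},
    {"claw": 1, "delta_pos": [3, -1.1, 0], "yaw": 0},
    {"claw": 1, "delta_pos": [2.9, -1.1, 0], "yaw": 0},
    {"claw": 1, "delta_pos": [1, -0.3, 0], "yaw": 0},
  ],
)

```text
clock: 10.38
eef_pos: [521.6, 295.8, 322.2]
tcp_rot: [-3.141, 0.001, 1.134]
contact_force: [0.6, -0.8, -6.2]
opening: 0.597
grasp_force: 48.2
```

>>> apply_moves(
  deltas=[
    {"claw": 1, "delta_pos": [0, 0, 0], "yaw": 0},
    {"claw": 1, "delta_pos": [0, 0, 0], "yaw": 0},
  ],
)

```text
clock: 10.62
eef_pos: [521.7, 293.5, 323.1]
tcp_rot: [-3.141, 0.001, 1.132]
contact_force: [-0.2, -0.4, -4.9]
opening: 0.59
grasp_force: 48.2
```

```bash
python3 m4.py
```

```text
{'clock': np.float64(10.625), 'qpos': array([ 0.51 ,  0.401,  1.763, -0.   ,  0.979,  0.949]), 'eef_pos': array([521.745, 293.476, 323.108]), 'tcp_rot': array([-3.141e+00,  1.000e-03,  1.132e+00]), 'contact_force': array([-0.164, -0.371, -4.911]), 'wrist_torque': array([ 0.107, -0.089, -0.035]), 'grasp_force': np.float64(48.218), 'opening': np.float64(0.59)}
top -78 -60 142 z rel [-27.   9.  13.]
top -60 -40 73 z rel [ 9. 12. 15.]
top -40 -25 9 z rel [11. 12. 17.]
scene -78 -60 217 z rel [-38.  -6.   9.]
scene -60 -40 334 z rel [-38.  -6.  12.]
scene -40 -25 254 z rel [-36.  -5.  14.]
scene 25 40 282 z rel [-32.   2.  20.]
scene 40 60 364 z rel [-29.   2.  21.]
scene 60 78 263 z rel [-27.  -0.  23.]
```

>>> apply_moves(
  deltas=[
    {"claw": 1, "delta_pos": [0, 0.2, 1], "yaw": 0},
    {"claw": 1, "delta_pos": [0, 0, 1.3], "yaw": 0},
    {"claw": 1, "delta_pos": [0, 0, 0], "yaw": 0},
    {"claw": 1, "delta_pos": [0, 0, 0], "yaw": 0},
    {"claw": 1, "delta_pos": [0, 0, 0], "yaw": 0},
    {"claw": 1, "delta_pos": [0, 0, 0], "yaw": 0},
  ],
  grip_force=24,
)

```text
clock: 11.48
eef_pos: [523.9, 293.7, 301.0]
tcp_rot: [3.141, -0.001, 1.133]
contact_force: [-0.4, 0.4, -4.0]
opening: 0.593
grasp_force: 48.2
```

```bash
python3 m4.py
```

```text
{'clock': np.float64(11.475), 'qpos': array([ 0.508,  0.43 ,  1.775, -0.   ,  0.936,  0.946]), 'eef_pos': array([523.918, 293.735, 301.014]), 'tcp_rot': array([ 3.141e+00, -1.000e-03,  1.133e+00]), 'contact_force': array([-0.431,  0.368, -4.005]), 'wrist_torque': array([ 0.173, -0.029, -0.012]), 'grasp_force': np.float64(48.153), 'opening': np.float64(0.593)}
top -78 -60 129 z rel [-26.   9.  13.]
top -60 -40 67 z rel [ 8. 12. 15.]
top -40 -25 9 z rel [ 6. 11. 12.]
scene -78 -60 218 z rel [-38.  -6.   9.]
scene -60 -40 327 z rel [-38.  -7.  12.]
scene -40 -25 251 z rel [-37.  -5.  14.]
scene 25 40 256 z rel [-29.   2.  20.]
scene 40 60 351 z rel [-29.   2.  21.]
scene 60 78 256 z rel [-27.  -0.  23.]
```

>>> apply_moves(
  deltas=[
    {"claw": 0.9, "delta_pos": [0, 0, 0], "yaw": 0},
    {"claw": 0.9, "delta_pos": [0, 0, 0], "yaw": 0},
    {"claw": 0.9, "delta_pos": [0, 0, 0], "yaw": 0},
  ],
  grip_force=24,
)

```text
clock: 11.95
eef_pos: [523.8, 293.6, 300.7]
tcp_rot: [3.142, -0.0, 1.133]
contact_force: [-0.3, 0.3, -5.2]
opening: 0.59
grasp_force: 48.2
```

```bash
python3 m4.py
```

```text
{'clock': np.float64(11.95), 'qpos': array([0.508, 0.431, 1.775, 0.   , 0.936, 0.946]), 'eef_pos': array([523.814, 293.631, 300.695]), 'tcp_rot': array([ 3.142, -0.   ,  1.133]), 'contact_force': array([-0.343,  0.334, -5.223]), 'wrist_torque': array([ 0.132, -0.11 , -0.001]), 'grasp_force': np.float64(48.153), 'opening': np.float64(0.59)}
top -78 -60 128 z rel [-28.   9.  13.]
top -60 -40 67 z rel [ 8. 12. 15.]
top -40 -25 9 z rel [ 7. 12. 16.]
scene -78 -60 223 z rel [-39.  -6.   9.]
scene -60 -40 327 z rel [-38.  -7.  12.]
scene -40 -25 251 z rel [-37.  -5.  14.]
scene 25 40 264 z rel [-32.   1.  20.]
scene 40 60 347 z rel [-29.   3.  21.]
scene 60 78 255 z rel [-27.   1.  23.]
```

>>> apply_moves(
  deltas=[
    {"claw": 1, "delta_pos": [-1.4, -2.3, 0], "yaw": 0},
    {"claw": 1, "delta_pos": [-1.4, -2.3, 0], "yaw": 0},
    {"claw": 1, "delta_pos": [-1.4, -2.3, 0], "yaw": 0},
    {"claw": 1, "delta_pos": [-1.4, -2.3, 0], "yaw": 0},
    {"claw": 1, "delta_pos": [-1.3, -2.3, 0], "yaw": 0},
    {"claw": 1, "delta_pos": [0, 0, 2.5], "yaw": 0},
    {"claw": 1, "delta_pos": [0, 0, 2.5], "yaw": 0},
    {"claw": 1, "delta_pos": [0, 0, 2.5], "yaw": 0},
  ],
)

```text
clock: 13.05
eef_pos: [390.6, 280.1, 225.4]
tcp_rot: [3.141, -0.001, 1.133]
contact_force: [-0.2, 0.3, -4.8]
opening: 0.593
grasp_force: 48.2
```

>>> apply_moves(
  deltas=[
    {"claw": 1, "delta_pos": [0, 0, 2], "yaw": 0},
    {"claw": 1, "delta_pos": [0, 0, 0.8], "yaw": 0},
    {"claw": 1, "delta_pos": [0, 0, 0.5], "yaw": 0},
    {"claw": 1, "delta_pos": [0, 0, 0], "yaw": 0},
    {"claw": -0.4, "delta_pos": [0, 0, 0], "yaw": 0},
    {"claw": -0.4, "delta_pos": [0, 0, 0], "yaw": 0},
    {"claw": 1, "delta_pos": [0, 0, 0], "yaw": 0},
    {"claw": 1, "delta_pos": [0, 0, 0], "yaw": 0},
  ],
  grip_force=22,
)

```text
clock: 14.05
eef_pos: [390.7, 280.2, 193.4]
tcp_rot: [3.141, -0.001, 1.133]
contact_force: [-0.4, 0.2, 9.3]
opening: 0.609
grasp_force: 21.2
```

>>> apply_moves(
  deltas=[
    {"claw": 1, "delta_pos": [0, 0, 0], "yaw": 0},
    {"claw": 1, "delta_pos": [0, 0, -1], "yaw": 0},
    {"claw": 1, "delta_pos": [0, 0, -1.5], "yaw": 0},
    {"claw": 1, "delta_pos": [0, 0, -1.5], "yaw": 0},
    {"claw": 1, "delta_pos": [0, 0, -1.5], "yaw": 0},
    {"claw": 1, "delta_pos": [0, 0, -1], "yaw": 0},
    {"claw": 1, "delta_pos": [0, 0, 0], "yaw": 0},
  ],
)

```text
clock: 14.92
eef_pos: [390.6, 280.0, 258.6]
tcp_rot: [3.141, -0.001, 1.133]
contact_force: [0.9, 0.5, -5.9]
opening: 0.604
grasp_force: 24.0
```

```bash
python3 m4.py; ls pics
```

```text
{'clock': np.float64(14.925), 'qpos': array([ 0.619,  0.336,  2.058, -0.   ,  0.745,  1.057]), 'eef_pos': array([390.608, 280.045, 258.576]), 'tcp_rot': array([ 3.141e+00, -1.000e-03,  1.133e+00]), 'contact_force': array([ 0.911,  0.512, -5.903]), 'wrist_torque': array([ 0.06 , -0.01 , -0.015]), 'grasp_force': np.float64(23.987), 'opening': np.float64(0.604)}
top -78 -60 24 z rel [-52. -47. -44.]
top -60 -40 156 z rel [-48. -35. -23.]
top -40 -25 61 z rel [-23. -14.  -6.]
scene -78 -60 17 z rel [-54. -50. -48.]
scene -60 -40 251 z rel [-64. -46. -27.]
scene -40 -25 321 z rel [-70. -32.  -9.]
scene 25 40 440 z rel [-16.  29.  58.]
scene 40 60 377 z rel [ 1. 30. 49.]
scene 60 78 85 z rel [22. 30. 35.]
d2.png
dock.png
sc_1062.png
sc_1147.png
sc_1195.png
sc_1492.png
sc_517.png
sc_727.png
scene0.png
scene1.png
top0.png
top1.png
```

Run:
```python
import cv2
i=cv2.imread("pics/sc_1492.png");cv2.imwrite("pics/v1.png",cv2.resize(i[60:320,0:330],None,fx=2.2,fy=2.2))
```

```text
(no output)
```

View pics/v1.png

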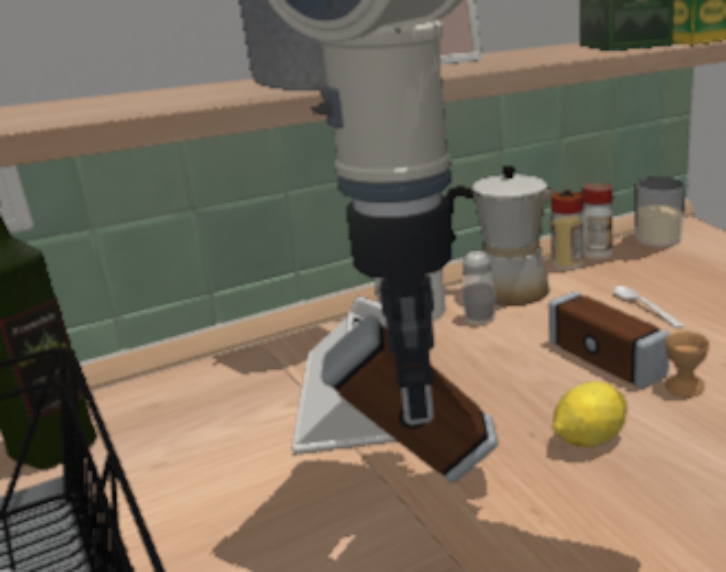

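The mill hangs with its battery end down towards the dock's foot side, at about 40°. That's usable, because it will rotate back when it meets the channel floor.

>>> apply_moves(
  deltas=[
    {"claw": 1, "delta_pos": [0, 0, -1], "yaw": 0},
    {"claw": 1, "delta_pos": [0, 0, -2], "yaw": 0},
    {"claw": 1, "delta_pos": [0, 0, -2], "yaw": 0},
    {"claw": 1, "delta_pos": [0, 0, -1.5], "yaw": 0},
    {"claw": 1, "delta_pos": [0, 0, -0.5], "yaw": 0},
    {"claw": 1, "delta_pos": [0.35, 0.6, 0], "yaw": 0},
    {"claw": 1, "delta_pos": [0.9, 1.5, 0], "yaw": 0},
    {"claw": 1, "delta_pos": [1.1, 1.9, 0], "yaw": 0},
  ],
)

```text
clock: 16.02
eef_pos: [437.8, 284.3, 327.1]
tcp_rot: [-3.141, 0.001, 1.133]
contact_force: [0.2, -0.2, -5.0]
opening: 0.604
grasp_force: 24.6
```

>>> apply_moves(
  deltas=[
    {"claw": 1, "delta_pos": [1.2, 2.1, 0], "yaw": 0},
    {"claw": 1, "delta_pos": [1.2, 2.1, 0], "yaw": 0},
    {"claw": 1, "delta_pos": [1.1, 1.9, 0], "yaw": 0},
    {"claw": 1, "delta_pos": [0.7, 1.2, 0], "yaw": 0},
    {"claw": 1, "delta_pos": [0.2, 0.2, 0], "yaw": 0},
    {"claw": 1, "delta_pos": [0, 0, 0], "yaw": 0},
    {"claw": 1, "delta_pos": [0, 0, 0], "yaw": 0},
  ],
)

```text
clock: 16.9
eef_pos: [522.6, 292.2, 327.6]
tcp_rot: [-3.141, 0.001, 1.133]
contact_force: [-0.4, -0.1, -5.4]
opening: 0.601
grasp_force: 24.6
```

```bash
cat > s.py <<'E'
from h import *
S=r.sense();t=S["eef_pos"];p=1.133
print(round(S["clock"],2),t.round(1),"psi",round(S["tcp_rot"][2],3),"u,v",round(.4242*t[0]+.9056*t[1],1),round(-.9056*t[0]+.4242*t[1],1),"F",S["contact_force"].round(1),"T",S["wrist_torque"].round(2),S["grasp_force"].round(1),round(S["opening"],3))
f=r.grab_frame("scene");cv2.imwrite("pics/s_%d.png"%(S["clock"]*100),f["img"])
# tilt of side face of held mill: points in the slab
for n in("top","scene"):
    A=pts(r.grab_frame(n) if n=="top" else f);psi=S["tcp_rot"][2];ax=np.array([np.cos(psi),np.sin(psi)])
    d=A[...,:2]-t[:2];s=d@ax;z=A[...,2]-(t[2]-162);c=-d[...,0]*ax[1]+d[...,1]*ax[0]
    m=(abs(c)<27)&(np.hypot(s,z)<82)&(A[...,2]>12)
    q=np.c_[s[m],z[m]].astype(np.float32)
    if len(q)>30:
        print(n,len(q),"rect",cv2.minAreaRect(q))
E
python3 s.py
```

```text
Traceback (most recent call last):
  File "s.py", line 3, in <module>
    print(round(S["clock"],2),t.round(1),"psi",round(S["tcp_rot"][2],3),"u,v",round(.4242*t[0]+.9056*t[1],1),round(-.9056*t[0]+.4242*t[1],1),"F",S["contact_force"].round(1),"T",S["wrist_torque"].round(2),S["grasp_force"].round(1),round(S["opening"],3))
                                                                                                                                                                                                            ^^^^^^^^^^^^^^^^^^^^^^
AttributeError: 'float' object has no attribute 'round'
```

>>> apply_moves(
  deltas=[
    {"claw": 1, "delta_pos": [0, 0.1, 1.5], "yaw": 0},
    {"claw": 1, "delta_pos": [0, 0, 1.5], "yaw": 0},
    {"claw": 1, "delta_pos": [0, 0, 1], "yaw": 0},
    {"claw": 1, "delta_pos": [0, 0, 0.6], "yaw": 0},
    {"claw": 1, "delta_pos": [0, 0, 0.4], "yaw": 0},
    {"claw": 1, "delta_pos": [0, 0, 0], "yaw": 0},
  ],
)

```text
clock: 17.65
eef_pos: [524.1, 291.7, 277.5]
tcp_rot: [-3.141, 0.001, 1.133]
contact_force: [0.2, -1.0, -3.5]
opening: 0.606
grasp_force: 24.7
```

```bash
sed -i 's/S\["grasp_force"\].round(1)/round(S["grasp_force"],1)/' s.py; python3 s.py
```

```text
17.65 [524.1 291.7 277.5] psi 1.133 u,v 486.5 -350.9 F [ 0.2 -1.  -3.5] T [-0.31  0.11  0.  ] 24.7 0.606
top 151 rect ((-49.693328857421875, -19.074634552001953), (51.44990158081055, 14.80731201171875), 47.25582504272461)
scene 2150 rect ((4.216211318969727, -3.7447357177734375), (149.40895080566406, 106.59056854248047), 65.22097778320312)
```

>>> apply_moves(
  deltas=[
    {"claw": 1, "delta_pos": [0, 0, 0.4], "yaw": 0},
    {"claw": 1, "delta_pos": [0, 0, 0.4], "yaw": 0},
    {"claw": 1, "delta_pos": [0, 0, 0.4], "yaw": 0},
  ],
)

```text
clock: 18.12
eef_pos: [524.2, 291.9, 265.6]
tcp_rot: [3.141, -0.0, 1.133]
contact_force: [0.1, -0.2, -1.4]
opening: 0.608
grasp_force: 23.4
```

>>> apply_moves(
  deltas=[
    {"claw": 1, "delta_pos": [0, 0, 0.3], "yaw": 0},
    {"claw": 1, "delta_pos": [0, 0, 0.2], "yaw": 0},
  ],
)

```text
clock: 18.38
eef_pos: [524.3, 292.1, 261.3]
tcp_rot: [3.141, -0.001, 1.133]
contact_force: [-3.0, -0.3, 13.1]
opening: 0.601
grasp_force: 24.6
```

```bash
python3 s.py;cp $(ls -t pics/s_*.png|head -1) /tmp/a.png; python3 -c "
import cv2
i=cv2.imread('/tmp/a.png');cv2.imwrite('pics/v2.png',cv2.resize(i[60:320,50:330],None,fx=2.2,fy=2.2))"
```

```text
18.38 [524.3 292.1 261.3] psi 1.133 u,v 486.9 -350.9 F [-3.  -0.3 13.1] T [-0.14  0.69  0.01] 24.6 0.601
top 178 rect ((-45.260032653808594, -29.867290496826172), (49.07342529296875, 62.999088287353516), 21.55467414855957)
scene 2153 rect ((2.2265663146972656, -5.053001403808594), (148.2896270751953, 119.61614990234375), 61.40541076660156)
```

View pics/v2.png

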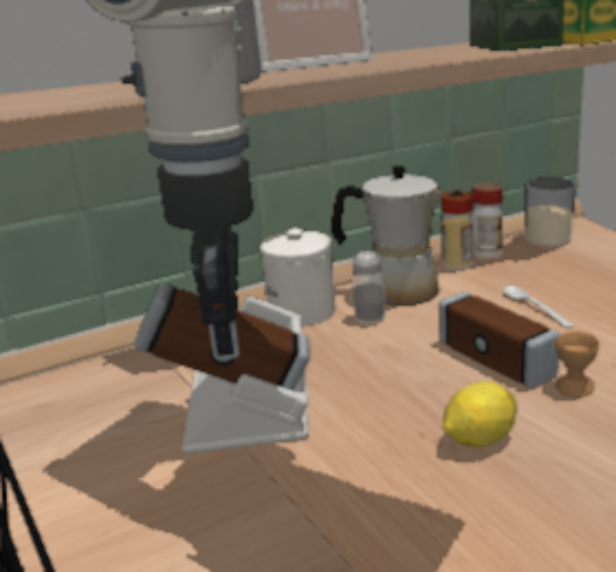

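```bash
cat > d.py <<'E'
from h import *
def cr(A):
    u=.4242*A[...,0]+.9056*A[...,1]-432.5;v=-.9056*A[...,0]+.4242*A[...,1]+405.4;z=A[...,2]-30
    return np.stack([u*.866+z*.5,v,-u*.5+z*.866],-1)
if __name__=="__main__":
    for n in("top","scene"):
        C=cr(np.load(n+"P.npy")).reshape(-1,3)
        print(n)
        for lo,hi in((-14,-4),(12,48)):
            m=(C[:,0]>lo)&(C[:,0]<hi)&(abs(C[:,1])<115)&(C[:,2]>-15)&(C[:,2]<40);q=C[m]
            print(lo,hi,[(b,round(float(np.median(q[abs(q[:,1]-b)<2.5,2])),0),int((abs(q[:,1]-b)<2.5).sum())) for b in range(-105,106,5) if (abs(q[:,1]-b)<2.5).sum()>1])
        for v0 in(-55,55):
            m=(abs(C[:,1]-v0)<15)&(abs(C[:,0]-30)<60)&(abs(C[:,2])<40);q=C[m];print("x'",v0,[(b,round(float(np.median(q[abs(q[:,0]-b)<2,2])),0)) for b in range(-20,85,4) if (abs(q[:,0]-b)<2).sum()>1])
    P2={}
    for n in("top","scene"):
        C=cr(pts(r.grab_frame(n))).reshape(-1,3);m=(C[:,1]>20)&(C[:,1]<100)&(C[:,0]>-30)&(C[:,0]<160)&(C[:,2]>5)&(C[:,2]<85);q=C[m]
        for a in range(-25,160,10):
            k=abs(q[:,0]-a)<5
            if k.sum()>5:print("now",n,a,k.sum(),"v",np.percentile(q[k,1],[5,50,95]).round(0),"z'",np.percentile(q[k,2],[3,50,97]).round(0))
E
python3 d.py
```

```text
top
-14 -4 [(-90, 18.0, 2), (-85, 17.0, 2), (-80, 18.0, 2), (-75, 16.0, 2), (-60, 15.0, 2), (-55, 15.0, 2), (-50, 15.0, 2), (-45, 17.0, 2), (-40, 14.0, 2), (-35, 18.0, 3), (-25, 16.0, 2), (0, 19.0, 2), (10, 20.0, 2), (20, 18.0, 2), (30, 15.0, 2), (45, 15.0, 2), (75, 15.0, 2)]
12 48 [(-95, 16.0, 9), (-90, 19.0, 24), (-85, 16.0, 46), (-80, 0.0, 24), (-75, 0.0, 25), (-70, -0.0, 27), (-65, -0.0, 29), (-60, 0.0, 24), (-55, -0.0, 27), (-50, -1.0, 27), (-45, -0.0, 27), (-40, -1.0, 29), (-35, -1.0, 23), (-30, -0.0, 16), (-25, 20.0, 26), (-20, 19.0, 27), (-15, 20.0, 27), (-10, 20.0, 27), (-5, 19.0, 27), (0, 19.0, 30), (5, 18.0, 26), (10, 19.0, 27), (15, 19.0, 27), (20, 18.0, 30), (25, 16.0, 37), (30, -0.0, 28), (35, -1.0, 28), (40, -1.0, 28), (45, 0.0, 27), (50, -0.0, 27), (55, -1.0, 26), (60, -1.0, 28), (65, -0.0, 29), (70, -1.0, 29), (75, -1.0, 26), (80, -1.0, 25), (85, 19.0, 28), (90, 18.0, 26), (95, 13.0, 14)]
x' -55 [(-20, -14.0), (-16, -12.0), (-8, 15.0), (-4, 17.0), (0, 17.0), (4, 9.0), (8, 0.0), (12, 0.0), (16, -0.0), (20, -0.0), (24, -1.0), (28, -0.0), (32, -0.0), (36, 1.0), (40, 0.0
[... 1797 characters left out ...]
cene 25 148 v [44. 76. 94.] z' [ 8. 34. 53.]
now scene 35 164 v [49. 78. 93.] z' [ 8. 34. 54.]
now scene 45 160 v [44. 77. 93.] z' [ 7. 33. 54.]
now scene 55 170 v [44. 77. 92.] z' [ 7. 34. 54.]
now scene 65 149 v [47. 76. 79.] z' [ 8. 38. 54.]
now scene 75 134 v [43. 77. 91.] z' [ 7. 42. 54.]
now scene 85 145 v [28. 86. 94.] z' [ 6. 43. 62.]
now scene 95 145 v [44. 78. 94.] z' [ 6. 36. 79.]
now scene 105 116 v [52. 76. 92.] z' [ 6. 30. 67.]
now scene 115 132 v [60. 76. 78.] z' [ 7. 32. 54.]
now scene 125 163 v [46. 75. 77.] z' [ 7. 38. 54.]
now scene 135 164 v [43. 74. 77.] z' [ 7. 38. 53.]
now scene 145 159 v [43. 73. 76.] z' [ 7. 37. 53.]
now scene 155 102 v [41. 72. 75.] z' [ 6. 35. 52.]
```

Both views, taken in the dock frame, show the mill's top face level at 53–54 mm above the channel floor along its whole length. It is centred at v = 54, so it's seated along the slope. Next I release it.

>>> apply_moves(
  deltas=[
    {"claw": 0.0, "delta_pos": [0, 0, 0], "yaw": 0},
    {"claw": -0.5, "delta_pos": [0, 0, 0], "yaw": 0},
    {"claw": -0.7, "delta_pos": [0, 0, 0], "yaw": 0},
    {"claw": -0.7, "delta_pos": [0, 0, 0], "yaw": 0},
    {"claw": -0.7, "delta_pos": [0, 0, -1], "yaw": 0},
    {"claw": -0.7, "delta_pos": [0, 0, -3], "yaw": 0},
    {"claw": -0.7, "delta_pos": [0, 0, -5], "yaw": 0},
    {"claw": -0.7, "delta_pos": [0, 0, -5], "yaw": 0},
  ],
)

```text
clock: 19.58
eef_pos: [523.9, 291.8, 402.7]
tcp_rot: [3.142, -0.0, 1.133]
contact_force: [0.1, 0.1, -0.2]
opening: 0.846
grasp_force: 0.0
```

>>> apply_moves(
  deltas=[
    {"claw": -1, "delta_pos": [-4, 3, 0], "yaw": 0},
    {"claw": -1, "delta_pos": [-4, 3, 0], "yaw": 0},
    {"claw": -1, "delta_pos": [-4, 3, 0], "yaw": 0},
  ],
)

```text
clock: 19.95
eef_pos: [554.8, 143.7, 401.7]
tcp_rot: [3.141, -0.001, 1.133]
contact_force: [-0.1, -0.0, -0.6]
opening: 0.999
grasp_force: 0.0
```

```bash
cat > e.py <<'E'
from d import *
import sys
lo,hi=map(float,sys.argv[1:3])
print({k:np.round(v,3) for k,v in r.sense().items() if k in("clock","eef_pos","tcp_rot","qpos")})
for n in("top","scene"):
    f=r.grab_frame(n);cv2.imwrite(f"pics/e_{n}.png",f["img"]);C=cr(pts(f)).reshape(-1,3)
    q=C[(C[:,1]>lo)&(C[:,1]<hi)&(C[:,0]>-40)&(C[:,0]<190)&(C[:,2]>46)&(C[:,2]<62)]
    if len(q)>20:
        b=cv2.minAreaRect(q[:,:2].astype(np.float32));print(n,len(q),"x'",np.percentile(q[:,0],[1,50,99]).round(1),"v",np.percentile(q[:,1],[1,50,99]).round(1),"z'",np.percentile(q[:,2],[5,50,95]).round(1),"rect",b,"tilt",np.polyfit(q[:,0],q[:,2],1)[0].round(3))
E
python3 e.py 15 100
```

```text
{'clock': np.float64(19.95), 'qpos': array([ 0.251,  0.275,  1.75 , -0.   ,  1.115,  0.688]), 'eef_pos': array([554.753, 143.67 , 401.724]), 'tcp_rot': array([ 3.141e+00, -1.000e-03,  1.133e+00])}
top 515 x' [ 16.9 126.6 155.6] v [31.3 55.2 76.3] z' [49.3 54.  57.8] rect ((84.28313446044922, 54.16688537597656), (45.80580139160156, 143.96910095214844), 88.71846771240234) tilt -0.003
scene 845 x' [  9.3  85.1 153.6] v [36.7 64.6 78.4] z' [47.2 52.8 54.1] rect ((80.43920135498047, 56.93484115600586), (44.0316047668457, 149.29052734375), 88.30042266845703) tilt -0.002
```

>>> apply_moves(
  deltas=[
    {"claw": -1, "delta_pos": [-4, -0.6, 0], "yaw": 0},
    {"claw": -1, "delta_pos": [-4, -0.6, 0], "yaw": 0},
    {"claw": -1, "delta_pos": [-4, -0.6, 0], "yaw": 0},
    {"claw": -1, "delta_pos": [-3.8, -0.65, 0], "yaw": 0},
    {"claw": -1, "delta_pos": [0, 0, 0], "yaw": 0.175},
    {"claw": -1, "delta_pos": [0, 0, 0], "yaw": 0.175},
    {"claw": -1, "delta_pos": [0, 0, 0], "yaw": 0.175},
    {"claw": -1, "delta_pos": [0, 0, 0], "yaw": 0.175},
  ],
)

```text
clock: 21.05
eef_pos: [465.5, 12.8, 401.3]
tcp_rot: [3.142, -0.001, 0.427]
contact_force: [1.6, 0.6, 0.7]
opening: 1.001
grasp_force: 0.0
```

>>> apply_moves(
  deltas=[
    {"claw": -1, "delta_pos": [0, 0, 4], "yaw": 0.175},
    {"claw": -1, "delta_pos": [0, 0, 4], "yaw": 0.174},
    {"claw": -1, "delta_pos": [0, 0, 4], "yaw": 0},
    {"claw": -1, "delta_pos": [0, 0, 0], "yaw": 0},
    {"claw": -1, "delta_pos": [0, 0, 0], "yaw": 0},
  ],
)

```text
clock: 21.68
eef_pos: [466.2, 12.6, 282.0]
tcp_rot: [-3.142, -0.001, 0.084]
contact_force: [0.8, 0.0, 0.2]
opening: 0.997
grasp_force: 0.0
```

>>> apply_moves(
  deltas=[
    {"claw": -1, "delta_pos": [0, 0.15, 3], "yaw": 0},
    {"claw": -1, "delta_pos": [0, 0, 3], "yaw": 0},
    {"claw": -1, "delta_pos": [0, 0, 2], "yaw": 0},
    {"claw": -1, "delta_pos": [0, 0, 0.8], "yaw": 0},
    {"claw": 1, "delta_pos": [0, 0, 0], "yaw": 0},
    {"claw": 1, "delta_pos": [0, 0, 0], "yaw": 0},
    {"claw": 1, "delta_pos": [0, 0, 0], "yaw": 0},
    {"claw": 1, "delta_pos": [0, 0, 0], "yaw": 0},
  ],
  grip_force=40,
)

```text
clock: 22.68
eef_pos: [466.2, 10.9, 194.2]
tcp_rot: [-3.142, -0.002, 0.084]
contact_force: [-1.4, 2.1, 10.5]
opening: 0.601
grasp_force: 39.6
```

>>> apply_moves(
  deltas=[
    {"claw": 1, "delta_pos": [0, 0, -1], "yaw": 0},
    {"claw": 1, "delta_pos": [0, 0, -1.5], "yaw": 0},
    {"claw": 1, "delta_pos": [0, 0, -1.5], "yaw": 0},
    {"claw": 1, "delta_pos": [0, 0, -1], "yaw": 0},
    {"claw": 1, "delta_pos": [0, 0, 0], "yaw": 0},
    {"claw": 1, "delta_pos": [0, 0, 0], "yaw": 0},
  ],
)

```text
clock: 23.42
eef_pos: [465.4, 10.8, 242.5]
tcp_rot: [-3.142, 0.0, 0.084]
contact_force: [0.3, -0.2, -6.1]
opening: 0.597
grasp_force: 42.6
```

```bash
python3 m4.py
```

```text
{'clock': np.float64(23.425), 'qpos': array([0.02 , 0.347, 2.098, 0.   , 0.698, 1.507]), 'eef_pos': array([465.432,  10.801, 242.51 ]), 'tcp_rot': array([-3.142,  0.   ,  0.084]), 'contact_force': array([ 0.273, -0.205, -6.054]), 'wrist_torque': array([ 0.025, -0.155, -0.011]), 'grasp_force': np.float64(42.596), 'opening': np.float64(0.597)}
top -60 -40 14 z rel [ 9. 12. 15.]
top -40 -25 105 z rel [ 8. 13. 16.]
scene -78 -60 348 z rel [-44. -16.   4.]
scene -60 -40 238 z rel [-40.  -1.   9.]
scene -40 -25 162 z rel [-38.   1.  12.]
scene 25 40 75 z rel [-30.  -8.  21.]
scene 40 60 82 z rel [-26.  -7.  19.]
scene 60 78 78 z rel [-23.  -1.  24.]
```

Mill A's battery end is at tool −x: the torque is −0.155 N·m and that end sags. Its place is partly under the shelf front, so a centre grip won't fit. I'll set A down in the open, regrip it near the battery end, and let the slope tilt it.

>>> apply_moves(
  deltas=[
    {"claw": 1, "delta_pos": [0, 0, -2], "yaw": 0},
    {"claw": 1, "delta_pos": [0, 0, -2.3], "yaw": -0.1},
    {"claw": 1, "delta_pos": [0, 0, 0], "yaw": -0.175},
    {"claw": 1, "delta_pos": [0, 0, 0], "yaw": -0.175},
    {"claw": 1, "delta_pos": [0, 0, 0], "yaw": -0.175},
    {"claw": 1, "delta_pos": [0, 0, 0], "yaw": -0.175},
    {"claw": 1, "delta_pos": [0, 0, 0], "yaw": -0.175},
    {"claw": 1, "delta_pos": [0, 0, 0], "yaw": -0.074},
  ],
)

```text
clock: 24.52
eef_pos: [465.3, 10.8, 285.1]
tcp_rot: [-3.14, 0.001, 1.137]
contact_force: [0.2, 0.3, -5.5]
opening: 0.598
grasp_force: 42.8
```

>>> apply_moves(
  deltas=[
    {"claw": 1, "delta_pos": [2, -1.7, 0], "yaw": 0},
    {"claw": 1, "delta_pos": [3.1, -2.7, 0], "yaw": 0},
    {"claw": 1, "delta_pos": [3.3, -2.9, 0], "yaw": 0},
    {"claw": 1, "delta_pos": [3.3, -2.9, 0], "yaw": 0},
    {"claw": 1, "delta_pos": [3.3, -2.9, 0], "yaw": 0},
    {"claw": 1, "delta_pos": [3.1, -2.6, 0], "yaw": 0},
    {"claw": 1, "delta_pos": [2.1, -1.8, 0], "yaw": 0},
    {"claw": 1, "delta_pos": [1, -0.8, 0], "yaw": 0},
  ],
)

```text
clock: 25.52
eef_pos: [389.2, 281.5, 285.1]
tcp_rot: [-3.141, 0.001, 1.134]
contact_force: [0.1, -0.3, -5.5]
opening: 0.594
grasp_force: 43.3
```

>>> apply_moves(
  deltas=[
    {"claw": 1, "delta_pos": [0, 0, 2.5], "yaw": 0},
    {"claw": 1, "delta_pos": [0, 0, 2.5], "yaw": 0},
    {"claw": 1, "delta_pos": [0, 0, 2], "yaw": 0},
    {"claw": 1, "delta_pos": [0, 0, 1.2], "yaw": 0},
    {"claw": 1, "delta_pos": [0, 0, 0.8], "yaw": 0},
    {"claw": 1, "delta_pos": [0, 0, 0], "yaw": 0},
  ],
)

```text
clock: 26.28
eef_pos: [390.1, 280.3, 195.7]
tcp_rot: [3.141, 0.0, 1.133]
contact_force: [1.5, -0.5, -1.1]
opening: 0.596
grasp_force: 45.3
```

>>> apply_moves(
  deltas=[
    {"claw": 1, "delta_pos": [0, 0, 0.2], "yaw": 0},
    {"claw": -1, "delta_pos": [0, 0, 0], "yaw": 0},
    {"claw": -1, "delta_pos": [0, 0, 0], "yaw": 0},
    {"claw": -1, "delta_pos": [0, 0, -0.4], "yaw": 0},
    {"claw": -1, "delta_pos": [-2, 0, 0], "yaw": 0},
    {"claw": -1, "delta_pos": [-2.2, 0, 0], "yaw": 0},
    {"claw": -1, "delta_pos": [-2, 0, 0], "yaw": 0},
    {"claw": -1, "delta_pos": [0, 0, 0], "yaw": 0},
  ],
)

```text
clock: 27.28
eef_pos: [362.5, 222.7, 197.6]
tcp_rot: [-3.141, 0.001, 1.131]
contact_force: [1.0, 0.1, 1.0]
opening: 1.0
grasp_force: 0.0
```

>>> apply_moves(
  deltas=[
    {"claw": 1, "delta_pos": [0, 0, 0], "yaw": 0},
    {"claw": 1, "delta_pos": [0, 0, 0], "yaw": 0},
    {"claw": 1, "delta_pos": [0, 0, 0], "yaw": 0},
    {"claw": 1, "delta_pos": [0, 0, 0], "yaw": 0},
    {"claw": 1, "delta_pos": [0, 0, 0], "yaw": 0},
    {"claw": 1, "delta_pos": [0, 0, -0.5], "yaw": 0},
    {"claw": 1, "delta_pos": [0, 0, -1.5], "yaw": 0},
    {"claw": 1, "delta_pos": [0, 0, -1], "yaw": 0},
  ],
  grip_force=110,
)

```text
clock: 28.28
eef_pos: [363.3, 224.3, 228.0]
tcp_rot: [-3.141, 0.001, 1.133]
contact_force: [-0.4, 0.8, -5.9]
opening: 0.523
grasp_force: 113.0
```

```bash
cat > t.py <<'E'
from h import *
S=r.sense();t=S["eef_pos"];psi=S["tcp_rot"][2]
print(round(S["clock"],2),t.round(1),"psi",round(psi,3),"U,v'",round(.4242*t[0]+.9056*t[1],1),round(-.9056*t[0]+.4242*t[1]+405.4,1),"F",S["contact_force"].round(1),"T",S["wrist_torque"].round(2),round(S["grasp_force"],1),round(S["opening"],3))
f=r.grab_frame("scene");A=pts(f);cv2.imwrite("pics/t.png",f["img"])
ax=np.array([np.cos(psi),np.sin(psi)]);d=A[...,:2]-t[:2];s=d@ax;c=-d[...,0]*ax[1]+d[...,1]*ax[0];z=A[...,2]-(t[2]-155)
m=(c>15)&(c<31)&(s>-30)&(s<150)&(A[...,2]>6)&(z>-60)&(z<110)
for a in range(-20,150,10):
    k=m&(abs(s-a)<5)
    if k.sum()>4:print(a,k.sum(),"c",np.median(c[k]).round(1),"z rel P",np.percentile(z[k],[2,50,98]).round(1))
E
python3 t.py
```

```text
28.27 [363.3 224.3 228. ] psi 1.133 U,v' 357.3 171.5 F [-0.4  0.8 -5.9] T [-0.17  0.1   0.  ] 113.0 0.523
-20 31 c 19.2 z rel P [68.8 79.9 88.7]
-10 67 c 22.4 z rel P [-37.9  -3.5  88.1]
0 60 c 20.7 z rel P [-39.3 -28.1   8.6]
10 225 c 22.8 z rel P [-38.2   8.2  95.2]
20 188 c 21.5 z rel P [-39.7  -3.1  86.9]
30 152 c 21.7 z rel P [-40.7 -11.1  12.8]
40 148 c 21.8 z rel P [-38.9 -10.7  12.3]
50 154 c 21.7 z rel P [-39.7 -11.3  12.3]
60 153 c 22.4 z rel P [-39.   -9.4  12.6]
70 154 c 22.1 z rel P [-39.6 -10.3  12.7]
80 156 c 22.0 z rel P [-40.7 -11.4  12.1]
90 157 c 21.7 z rel P [-40.  -11.   12.5]
100 161 c 21.9 z rel P [-39.4 -10.2  12.3]
110 160 c 21.7 z rel P [-39.1 -11.4  11.9]
120 147 c 20.2 z rel P [-39.  -12.7  11. ]
130 165 c 20.9 z rel P [-39.9 -11.6  12. ]
140 37 c 19.6 z rel P [-38.3 -12.3   9.6]
```

>>> apply_moves(
  deltas=[
    {"claw": 1, "delta_pos": [0, 0, -2], "yaw": 0},
    {"claw": 1, "delta_pos": [0, 0, -3.5], "yaw": 0},
    {"claw": 1, "delta_pos": [0, 0, -3.5], "yaw": 0},
    {"claw": 1, "delta_pos": [0, 0, -3.5], "yaw": 0},
    {"claw": 1, "delta_pos": [0, 0, -2], "yaw": 0},
    {"claw": 1, "delta_pos": [0.5, 2, 0], "yaw": 0},
    {"claw": 1, "delta_pos": [0.6, 3, 0], "yaw": 0},
    {"claw": 1, "delta_pos": [0.6, 3, 0], "yaw": 0},
  ],
)

```text
clock: 29.32
eef_pos: [444.4, 205.2, 371.5]
tcp_rot: [-3.141, 0.001, 1.133]
contact_force: [-0.6, 0.8, -6.1]
opening: 0.518
grasp_force: 114.0
```

>>> apply_moves(
  deltas=[
    {"claw": 1, "delta_pos": [0.6, 3, 0], "yaw": 0},
    {"claw": 1, "delta_pos": [0.6, 3, 0], "yaw": 0},
    {"claw": 1, "delta_pos": [0.6, 2.7, 0], "yaw": 0},
    {"claw": 1, "delta_pos": [0, 1, 0], "yaw": 0},
    {"claw": 1, "delta_pos": [0, 0, 3], "yaw": 0},
    {"claw": 1, "delta_pos": [0, 0, 3], "yaw": 0},
    {"claw": 1, "delta_pos": [0, 0, 2.5], "yaw": 0},
    {"claw": 1, "delta_pos": [0, 0, 0], "yaw": 0},
  ],
)

```text
clock: 30.32
eef_pos: [537.3, 180.4, 285.1]
tcp_rot: [-3.137, 0.004, 1.133]
contact_force: [0.1, 0.1, -5.9]
opening: 0.522
grasp_force: 113.9
```

```bash
python3 t.py | head -1
```

```text
30.32 [537.3 180.4 285.1] psi 1.133 U,v' 391.3 -4.7 F [ 0.1  0.1 -5.9] T [-0.19  0.1   0.08] 113.9 0.522
```

>>> apply_moves(
  deltas=[
    {"claw": 1, "delta_pos": [0, 0.1, 0.8], "yaw": 0},
    {"claw": 1, "delta_pos": [0, 0, 0.5], "yaw": 0},
    {"claw": 1, "delta_pos": [0, 0, 0.4], "yaw": 0},
    {"claw": 1, "delta_pos": [0, 0, 0], "yaw": 0},
  ],
)

```text
clock: 30.88
eef_pos: [539.7, 180.3, 271.9]
tcp_rot: [3.141, -0.0, 1.133]
contact_force: [-4.9, -3.3, 7.4]
opening: 0.519
grasp_force: 116.2
```

```bash
python3 t.py
```

```text
30.88 [539.7 180.3 271.9] psi 1.133 U,v' 392.2 -6.9 F [-4.9 -3.3  7.4] T [0.06 0.61 0.21] 116.2 0.519
-20 28 c 19.8 z rel P [50.5 78.8 98. ]
-10 65 c 25.6 z rel P [-38.9   0.5  87.1]
0 55 c 21.0 z rel P [-39.2 -25.4  13.7]
10 135 c 22.4 z rel P [-38.4   2.6 100.3]
20 141 c 21.7 z rel P [-40.2  -4.5  85.7]
30 108 c 21.8 z rel P [-39.1 -10.3  13.5]
40 106 c 21.8 z rel P [-35.9 -10.   12.9]
50 96 c 21.5 z rel P [-30.4  -6.7  13.6]
60 82 c 22.2 z rel P [-24.2  -3.8  13.6]
70 73 c 22.4 z rel P [-17.3  -0.6  13.7]
80 60 c 21.6 z rel P [-13.4   1.3  12.9]
90 50 c 21.2 z rel P [-7.5  4.6 13.6]
100 37 c 21.7 z rel P [-2.   8.3 13.8]
110 25 c 20.5 z rel P [ 3.6 10.3 14.4]
120 11 c 19.6 z rel P [ 9.4 11.7 14.4]
```

>>> apply_moves(
  deltas=[
    {"claw": 1, "delta_pos": [0, 0, 0.4], "yaw": 0},
    {"claw": 1, "delta_pos": [0, 0, 0.4], "yaw": 0},
    {"claw": 1, "delta_pos": [0, 0, 0.4], "yaw": 0},
    {"claw": 1, "delta_pos": [0, 0, 0], "yaw": 0},
  ],
)

```text
clock: 31.42
eef_pos: [540.2, 180.0, 260.5]
tcp_rot: [3.139, -0.001, 1.133]
contact_force: [-3.7, -8.1, 11.9]
opening: 0.522
grasp_force: 119.1
```

```bash
python3 t.py
```

```text
31.43 [540.2 180.  260.5] psi 1.133 U,v' 392.2 -7.5 F [-3.7 -8.1 11.9] T [-0.34  0.25  0.03] 119.1 0.522
-20 28 c 21.0 z rel P [49.9 76.3 98.5]
-10 48 c 25.6 z rel P [-29.6  11.7 102.4]
0 48 c 21.9 z rel P [-39.  -24.5  14.5]
10 128 c 21.6 z rel P [-36.3   0.   89. ]
20 135 c 21.4 z rel P [-35.3   0.9  86. ]
30 106 c 21.2 z rel P [-32.2  -5.3  17.8]
40 93 c 21.2 z rel P [-25.1  -2.   19.2]
50 86 c 21.3 z rel P [-19.4   2.4  20.3]
60 76 c 22.1 z rel P [-14.    5.9  21.7]
70 71 c 21.3 z rel P [-5.6  9.4 24.2]
80 64 c 21.5 z rel P [-1.4 13.2 25.2]
90 52 c 21.5 z rel P [ 3.6 16.9 26.7]
100 46 c 21.0 z rel P [ 8.7 20.6 28.5]
110 36 c 21.1 z rel P [14.9 23.6 29.2]
120 22 c 19.5 z rel P [20.1 26.8 30.4]
130 18 c 19.0 z rel P [25.5 30.  32.4]
```

>>> apply_moves(
  deltas=[
    {"claw": 1, "delta_pos": [0, 0, 0.4], "yaw": 0},
    {"claw": 1, "delta_pos": [0, 0, 0.4], "yaw": 0},
    {"claw": 1, "delta_pos": [0, 0, 0.4], "yaw": 0},
    {"claw": 1, "delta_pos": [0, 0, 0.3], "yaw": 0},
    {"claw": 1, "delta_pos": [0, 0, 0], "yaw": 0},
  ],
)

```text
clock: 32.1
eef_pos: [539.8, 179.5, 245.3]
tcp_rot: [3.14, 0.001, 1.133]
contact_force: [-5.8, -12.4, 13.2]
opening: 0.519
grasp_force: 125.3
```

```bash
python3 t.py
```

```text
32.1 [539.8 179.5 245.3] psi 1.133 U,v' 391.5 -7.3 F [ -5.8 -12.4  13.2] T [-0.76  0.49  0.09] 125.3 0.519
-20 24 c 20.4 z rel P [50.8 75.8 87. ]
-10 43 c 26.2 z rel P [-14.2  14.9 102.5]
0 28 c 22.6 z rel P [-34.8 -21.1   8.8]
10 131 c 22.1 z rel P [-37.    1.9  86.2]
20 126 c 21.2 z rel P [-32.5   5.   85.8]
30 89 c 21.6 z rel P [-17.    5.8  25. ]
40 82 c 21.5 z rel P [-10.2  10.8  28.5]
50 81 c 21.6 z rel P [-4.4 16.4 32.1]
60 75 c 22.1 z rel P [ 2.3 20.  36.7]
70 71 c 22.1 z rel P [ 8.9 24.2 38.6]
80 66 c 21.7 z rel P [13.6 29.3 42.4]
90 62 c 21.1 z rel P [18.6 34.3 46.2]
100 57 c 21.9 z rel P [25.1 38.2 49.3]
110 53 c 20.7 z rel P [-50.8  42.3  51.5]
120 53 c 20.2 z rel P [-58.8  45.2  55.6]
130 20 c 20.2 z rel P [41.3 47.9 54.9]
```

>>> apply_moves(
  deltas=[
    {"claw": 1, "delta_pos": [0, 0, 0.4], "yaw": 0},
    {"claw": 1, "delta_pos": [0, 0, 0.3], "yaw": 0},
    {"claw": 1, "delta_pos": [0, 0, 0.3], "yaw": 0},
    {"claw": 1, "delta_pos": [0, 0, 0], "yaw": 0},
  ],
)

```text
clock: 32.65
eef_pos: [539.3, 179.2, 234.4]
tcp_rot: [3.141, 0.002, 1.133]
contact_force: [-5.4, -11.9, 6.6]
opening: 0.521
grasp_force: 130.4
```

```bash
python3 t.py
```

```text
32.65 [539.3 179.2 234.4] psi 1.133 U,v' 391.1 -7.0 F [ -5.4 -11.9   6.6] T [-1.24  0.39 -0.09] 130.4 0.521
-20 29 c 20.5 z rel P [50.8 77.  97.7]
-10 48 c 26.6 z rel P [-16.    9.8  87. ]
0 15 c 26.6 z rel P [-27.3 -14.3  34.9]
10 135 c 22.1 z rel P [-34.1   4.5  89.2]
20 128 c 21.2 z rel P [-31.9  10.   87.4]
30 79 c 22.0 z rel P [-5.9 13.7 31.6]
40 76 c 21.3 z rel P [ 1.4 19.2 36.5]
50 73 c 21.6 z rel P [ 5.6 23.9 41.5]
60 76 c 22.2 z rel P [12.7 30.4 47.1]
70 73 c 21.4 z rel P [19.7 36.5 51.2]
80 72 c 21.3 z rel P [22.9 40.5 56.4]
90 72 c 21.5 z rel P [29.5 46.4 60.8]
100 68 c 21.2 z rel P [35.9 51.9 65.6]
110 69 c 20.0 z rel P [40.8 56.2 71.2]
120 69 c 21.0 z rel P [-52.3  55.7  71.7]
130 13 c 20.3 z rel P [-59.7 -55.9  54.9]
```

>>> apply_moves(
  deltas=[
    {"claw": 1, "delta_pos": [0, 0, 0.3], "yaw": 0},
    {"claw": 1, "delta_pos": [0, 0, 0.2], "yaw": 0},
    {"claw": 1, "delta_pos": [0, 0, 0], "yaw": 0},
    {"claw": 1, "delta_pos": [0, 0, -1], "yaw": 0},
    {"claw": 1, "delta_pos": [0, 0, -2], "yaw": 0},
    {"claw": 1, "delta_pos": [0, 0, -1.5], "yaw": 0},
    {"claw": 1, "delta_pos": [0, 0, 0], "yaw": 0},
    {"claw": 1, "delta_pos": [0, 0, 0], "yaw": 0},
  ],
)

```text
clock: 33.7
eef_pos: [539.3, 180.5, 273.3]
tcp_rot: [-3.141, 0.0, 1.133]
contact_force: [0.6, 0.7, -6.7]
opening: 0.525
grasp_force: 131.2
```

```bash
python3 t.py; python3 -c "
import cv2
i=cv2.imread('pics/t.png');cv2.imwrite('pics/v3.png',cv2.resize(i[60:320,60:340],None,fx=2.2,fy=2.2))"
```

```text
33.7 [539.3 180.5 273.3] psi 1.133 U,v' 392.2 -6.4 F [ 0.6  0.7 -6.7] T [-0.24  0.13 -0.04] 131.2 0.525
-20 27 c 19.3 z rel P [51.3 77.6 88.3]
-10 50 c 26.9 z rel P [-14.9  10.4  86. ]
0 10 c 27.6 z rel P [-22.8 -14.1  12.3]
10 136 c 22.2 z rel P [-33.1   6.4  92.3]
20 153 c 21.3 z rel P [-32.    7.6  86.7]
30 130 c 21.8 z rel P [-27.1   4.5  33.5]
40 129 c 21.7 z rel P [-20.9  11.2  39.2]
50 134 c 21.7 z rel P [-16.5  16.   45.1]
60 137 c 22.3 z rel P [-10.8  23.6  51.8]
70 135 c 22.0 z rel P [-4.2 27.  56. ]
80 139 c 21.6 z rel P [ 1.6 33.4 61.5]
90 143 c 21.7 z rel P [ 6.8 38.6 67. ]
100 140 c 21.6 z rel P [13.  42.7 70.9]
110 142 c 21.0 z rel P [18.7 49.1 77.5]
120 111 c 20.5 z rel P [23.9 48.2 75.1]
130 60 c 20.5 z rel P [29.4 42.6 57.9]
140 10 c 19.2 z rel P [32.2 35.3 40.7]
```

View pics/v3.png

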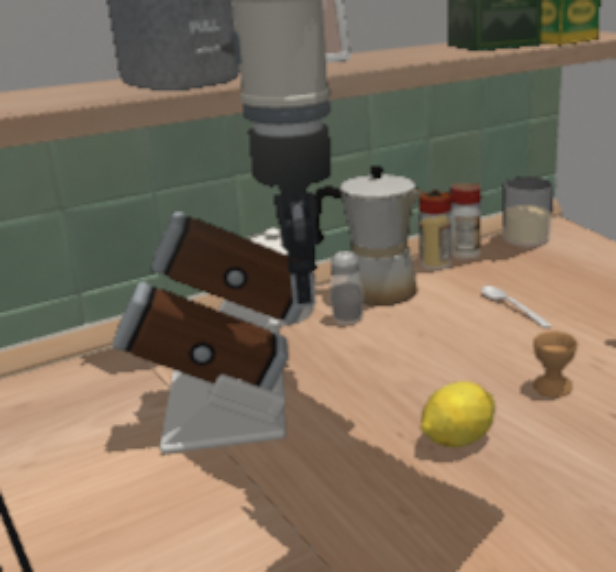

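The picture shows mill B seated in the left channel and mill A held over the middle block, tilted parallel to B with its battery end down. Before I go near the shelf I'll check the clearance to the jar standing on it.

Run:
```python
from h import *
for n in("top","scene"):
    A=np.load(n+"P.npy").reshape(-1,3)
    for z0 in range(320,480,30):
        w=A[(abs(A[:,2]-z0)<15)&(A[:,1]>130)&(A[:,1]<400)&(A[:,0]>560)&(A[:,0]<900)]
        if len(w)>3:
            k=w[w[:,0].argsort()][:max(3,len(w)//50)];print(n,z0,len(w),k.mean(0).round(0),w[:,0].min().round(0))
# wrist width above TCP: points around arm now
S=r.sense();t=S["eef_pos"];f=r.grab_frame("top");A=pts(f).reshape(-1,3);g=pts(r.grab_frame("scene")).reshape(-1,3)
for z0 in range(100,260,20):
    o=[]
    for B in(A,g):
        w=B[(abs(B[:,2]-t[2]-z0)<10)&(np.hypot(B[:,0]-t[0],B[:,1]-t[1])<130)]
        o.append((len(w),(w[:,0].max()-t[0]).round(0) if len(w) else None))
    print("wrist +",z0,o)
```

```text
top 320 761 [650. 219. 320.] 639.0
top 350 928 [652. 230. 350.] 651.0
top 380 1096 [652. 230. 381.] 651.0
top 410 2814 [652. 229. 409.] 651.0
top 440 1439 [689. 206. 426.] 673.0
top 470 886 [670. 215. 482.] 670.0
scene 320 1729 [651. 231. 322.] 650.0
scene 350 1824 [651. 232. 349.] 650.0
scene 380 1892 [651. 231. 380.] 649.0
scene 410 2009 [651. 230. 409.] 649.0
scene 440 1986 [726. 178. 440.] 670.0
scene 470 2054 [670. 217. 479.] 667.0
wrist + 100 [(225, np.float64(129.0)), (736, np.float64(129.0))]
wrist + 120 [(254, np.float64(130.0)), (776, np.float64(129.0))]
wrist + 140 [(332, np.float64(130.0)), (957, np.float64(125.0))]
wrist + 160 [(59, np.float64(127.0)), (1049, np.float64(25.0))]
wrist + 180 [(370, np.float64(58.0)), (1249, np.float64(26.0))]
wrist + 200 [(1543, np.float64(58.0)), (1377, np.float64(20.0))]
wrist + 220 [(1593, np.float64(46.0)), (186, np.float64(2.0))]
wrist + 240 [(351, np.float64(22.0)), (0, None)]
```

Run:
```python
from h import *
S=r.sense();t=S["eef_pos"];q=S["qpos"][0]
a=np.array([np.cos(q),np.sin(q)])
for n in("top","scene"):
    B=pts(r.grab_frame(n)).reshape(-1,3);d=B[:,:2]-t[:2];s=d@a;c=-d[:,0]*a[1]+d[:,1]*a[0]
    for z0 in range(20,240,20):
        m=(abs(B[:,2]-t[2]-z0)<10)&(abs(c)<90)&(s<85)&(B[:,0]<634)&(s>-60)
        if m.sum()>5: print(n,z0,m.sum(),"fwd",np.percentile(s[m],[50,98]).round(0),"lat",np.percentile(c[m],[1,99]).round(0))
J=np.load("sceneP.npy").reshape(-1,3);T=np.load("topP.npy").reshape(-1,3)
for A in(J,T):
    w=A[(abs(A[:,2]-370)<50)&(A[:,1]>120)&(A[:,1]<330)&(A[:,0]>600)&(A[:,0]<760)]
    print("jar",[(y,w[abs(w[:,1]-y)<4][:,0].min().round(0)) for y in range(130,320,12) if (abs(w[:,1]-y)<4).sum()>3])
```

```text
top 20 28 fwd [-33. -18.] lat [-37.  31.]
top 40 119 fwd [-34. -15.] lat [-38.  36.]
top 60 71 fwd [-35. -21.] lat [-34.  31.]
top 80 69 fwd [-35. -25.] lat [-31.  28.]
top 100 57 fwd [-37. -28.] lat [-27.  24.]
top 120 88 fwd [-38. -34.] lat [-26.  22.]
top 140 14 fwd [-36.  22.] lat [-42.  13.]
top 160 54 fwd [-43.  23.] lat [-42.  44.]
top 180 344 fwd [-41.  41.] lat [-66.  44.]
top 200 1546 fwd [-21.  39.] lat [-66.  58.]
top 220 1564 fwd [ 2. 24.] lat [-62.  58.]
scene 20 343 fwd [-27.  17.] lat [-20.  41.]
scene 40 427 fwd [-27.  19.] lat [-23.  40.]
scene 60 432 fwd [-25.  17.] lat [-21.  39.]
scene 80 484 fwd [-23.  27.] lat [-17.  41.]
scene 100 447 fwd [-26.  18.] lat [-21.  39.]
scene 120 551 fwd [-22.  16.] lat [-54.  62.]
scene 140 831 fwd [-28.  31.] lat [-58.  67.]
scene 160 958 fwd [-40.  39.] lat [-54.  68.]
scene 180 842 fwd [-38.  41.] lat [-46.  68.]
scene 200 706 fwd [-31.  32.] lat [-46.  67.]
scene 220 112 fwd [-33.  19.] lat [-47.  62.]
jar [(130, np.float64(723.0)), (142, np.float64(720.0)), (166, np.float64(668.0)), (178, np.float64(662.0)), (190, np.float64(658.0)), (202, np.float64(654.0)), (214, np.float64(651.0)), (226, np.float64(650.0)), (238, np.float64(649.0)), (250, np.float64(652.0)), (262, np.float64(665.0)), (274, np.float64(710.0))]
jar [(130, np.float64(722.0)), (142, np.float64(720.0)), (154, np.float64(688.0)), (166, np.float64(667.0)), (178, np.float64(662.0)), (190, np.float64(658.0)), (202, np.float64(656.0)), (214, np.float64(652.0)), (226, np.float64(651.0)), (238, np.float64(651.0)), (250, np.float64(656.0)), (262, np.float64(686.0))]
```

>>> apply_moves(
  deltas=[
    {"claw": 1, "delta_pos": [1.5, 0, 0], "yaw": 0},
    {"claw": 1, "delta_pos": [2, 0, 0], "yaw": 0},
    {"claw": 1, "delta_pos": [0, 1, 0], "yaw": 0},
    {"claw": 1, "delta_pos": [0, 1.2, 0], "yaw": 0},
    {"claw": 1, "delta_pos": [0, 1, 0], "yaw": 0},
    {"claw": 1, "delta_pos": [0, 0.6, 0], "yaw": 0},
    {"claw": 1, "delta_pos": [0, 0.3, 0], "yaw": 0},
    {"claw": 1, "delta_pos": [0, 0, 0], "yaw": 0},
  ],
)

```text
clock: 34.95
eef_pos: [591.6, 194.5, 273.7]
tcp_rot: [-3.141, 0.0, 1.132]
contact_force: [-0.4, 0.0, -6.9]
opening: 0.52
grasp_force: 131.2
```

```bash
python3 t.py | head -1
```

```text
34.95 [591.6 194.5 273.7] psi 1.132 U,v' 427.1 -47.8 F [-0.4  0.  -6.9] T [-0.26  0.12 -0.01] 131.2 0.52
```

>>> apply_moves(
  deltas=[
    {"claw": 1, "delta_pos": [0, 0.2, 0], "yaw": 0},
    {"claw": 1, "delta_pos": [0, 0.1, 0], "yaw": 0},
    {"claw": 1, "delta_pos": [0, 0.1, 0], "yaw": 0},
    {"claw": 1, "delta_pos": [0, 0, 0], "yaw": 0},
  ],
)

```text
clock: 35.5
eef_pos: [595.2, 193.1, 273.7]
tcp_rot: [3.142, -0.0, 1.133]
contact_force: [0.9, -0.7, -6.5]
opening: 0.52
grasp_force: 131.2
```

```bash
python3 t.py; python3 e.py -100 15
```

```text
35.5 [595.2 193.1 273.7] psi 1.133 U,v' 427.3 -51.7 F [ 0.9 -0.7 -6.5] T [-0.28  0.11 -0.03] 131.2 0.52
-20 24 c 21.1 z rel P [49.7 74.5 86.2]
-10 61 c 26.5 z rel P [-14.2  17.8 102.6]
0 15 c 26.2 z rel P [-26.4 -14.2  14.1]
10 105 c 22.3 z rel P [-33.1  -0.1  82.6]
20 143 c 21.4 z rel P [-30.6   6.4  91.7]
30 119 c 21.6 z rel P [-28.    5.5  33.1]
40 121 c 21.9 z rel P [-21.9  11.5  39.3]
50 126 c 21.8 z rel P [-15.   16.4  45.5]
60 126 c 21.7 z rel P [-9.8 23.3 50.8]
70 127 c 22.4 z rel P [-4.2 27.2 56.3]
80 129 c 21.6 z rel P [ 1.8 33.3 61.3]
90 131 c 21.6 z rel P [ 7.8 39.7 67.4]
100 132 c 21.3 z rel P [11.1 44.  71.4]
110 135 c 21.1 z rel P [18.7 48.7 77.7]
120 99 c 20.9 z rel P [23.3 47.6 73.3]
130 56 c 20.7 z rel P [29.5 42.5 59.7]
140 7 c 20.4 z rel P [32.1 36.7 41. ]
{'clock': np.float64(35.55), 'qpos': array([ 0.311,  0.499,  1.734, -0.   ,  0.909,  0.749]), 'eef_pos': array([595.151, 193.083, 273.694]), 'tcp_rot': array([-3.142,  0.   ,  1.133])}
scene 450 x' [ 32.7 111.1 178.4] v [-34.8 -29.9 -26.9] z' [46.7 53.7 60.8] rect ((106.15994262695312, -30.928503036499023), (20.54572105407715, 149.65432739257812), 84.18217468261719) tilt 0.002
```

>>> apply_moves(
  deltas=[
    {"claw": 1, "delta_pos": [0, 0, 1], "yaw": 0},
    {"claw": 1, "delta_pos": [0, 0, 1], "yaw": 0},
    {"claw": 1, "delta_pos": [0, 0, 0.8], "yaw": 0},
    {"claw": 1, "delta_pos": [0, 0, 0.5], "yaw": 0},
    {"claw": 1, "delta_pos": [0, 0, 0.3], "yaw": 0},
    {"claw": 1, "delta_pos": [0, 0, 0.2], "yaw": 0},
    {"claw": 1, "delta_pos": [0, 0, 0], "yaw": 0},
  ],
)

```text
clock: 36.52
eef_pos: [595.2, 193.1, 235.7]
tcp_rot: [3.142, -0.0, 1.133]
contact_force: [-0.1, 0.7, -6.1]
opening: 0.517
grasp_force: 131.3
```

```bash
python3 t.py|head -1; python3 e.py -100 15
```

```text
36.52 [595.2 193.1 235.7] psi 1.133 U,v' 427.3 -51.7 F [-0.1  0.7 -6.1] T [-0.21  0.1   0.02] 131.3 0.517
{'clock': np.float64(36.575), 'qpos': array([0.311, 0.549, 1.752, 0.   , 0.84 , 0.749]), 'eef_pos': array([595.226, 193.096, 235.85 ]), 'tcp_rot': array([ 3.141, -0.   ,  1.133])}
top 21 x' [ 92.9 101.2 110.4] v [-39.4 -31.3 -29.1] z' [47.3 59.9 61.5] rect ((101.27655029296875, -31.838796615600586), (16.359619140625, 10.981756210327148), 49.587257385253906) tilt 0.036
scene 752 x' [ 13.6  96.5 159.9] v [-70.2 -32.8 -16.2] z' [47.4 57.8 61. ] rect ((86.08741760253906, -41.925270080566406), (149.52415466308594, 65.20406341552734), 3.1323933601379395) tilt 0.001
```

>>> apply_moves(
  deltas=[
    {"claw": 1, "delta_pos": [0, 0, 0.3], "yaw": 0},
    {"claw": 1, "delta_pos": [0, 0, 0.2], "yaw": 0},
    {"claw": 1, "delta_pos": [0, 0, 0.1], "yaw": 0},
    {"claw": 1, "delta_pos": [0, 0, 0], "yaw": 0},
  ],
)

```text
clock: 37.17
eef_pos: [595.1, 193.1, 229.5]
tcp_rot: [-3.141, 0.0, 1.133]
contact_force: [-0.1, -0.0, -5.3]
opening: 0.523
grasp_force: 131.3
```

```bash
python3 t.py|head -1; python3 e.py -100 15|tail -1
```

```text
37.17 [595.1 193.1 229.5] psi 1.133 U,v' 427.3 -51.6 F [-0.1 -0.  -5.3] T [-0.2   0.06 -0.04] 131.3 0.523
scene 620 x' [ 10.6  91.9 156.7] v [-73.6 -35.1 -16.2] z' [46.9 54.  56. ] rect ((83.43836975097656, -42.68125915527344), (149.48126220703125, 63.326019287109375), 4.0825090408325195) tilt -0.009
```

>>> apply_moves(
  deltas=[
    {"claw": 1, "delta_pos": [0, 0, 0.2], "yaw": 0},
    {"claw": 1, "delta_pos": [0, 0, 0.1], "yaw": 0},
    {"claw": 1, "delta_pos": [0, 0, 0], "yaw": 0},
  ],
)

```text
clock: 37.7
eef_pos: [595.3, 193.0, 227.7]
tcp_rot: [3.141, -0.0, 1.133]
contact_force: [-4.2, -1.7, 5.3]
opening: 0.521
grasp_force: 133.2
```

```bash
python3 t.py|head -1; python3 e.py -100 15|tail -1
```

```text
37.7 [595.3 193.  227.7] psi 1.133 U,v' 427.3 -51.8 F [-4.2 -1.7  5.3] T [-0.07  0.44  0.09] 133.2 0.521
scene 572 x' [ 10.7  91.5 155.3] v [-72.9 -37.7 -16.4] z' [47.1 53.  54.7] rect ((82.79523468017578, -43.41268539428711), (147.6017303466797, 63.0046272277832), 1.4823042154312134) tilt -0.008
```

>>> apply_moves(
  deltas=[
    {"claw": -0.15, "delta_pos": [0, 0, 0], "yaw": 0},
    {"claw": -0.3, "delta_pos": [0, 0, 0], "yaw": 0},
    {"claw": -0.4, "delta_pos": [0, 0, 0], "yaw": 0},
    {"claw": -0.4, "delta_pos": [0, 0, 0], "yaw": 0},
    {"claw": -0.4, "delta_pos": [0, 0, 0], "yaw": 0},
    {"claw": -0.4, "delta_pos": [0, 0, -0.5], "yaw": 0},
    {"claw": -0.4, "delta_pos": [0, 0, -1], "yaw": 0},
    {"claw": -0.4, "delta_pos": [0, 0, -1.5], "yaw": 0},
  ],
)

```text
clock: 38.85
eef_pos: [595.1, 193.0, 257.5]
tcp_rot: [-3.141, 0.0, 1.133]
contact_force: [0.5, 0.2, 0.6]
opening: 0.701
grasp_force: 0.0
```

```bash
python3 t.py|head -1; python3 e.py -100 15|tail -2
```

```text
38.85 [595.1 193.  257.5] psi 1.133 U,v' 427.3 -51.6 F [0.5 0.2 0.6] T [-0.03  0.    0.05] 0.0 0.701
top 62 x' [ 89.8 105.9 118.7] v [-43.6 -35.  -29.3] z' [50.3 54.9 57.6] rect ((103.52790832519531, -36.45823669433594), (14.86219596862793, 30.271507263183594), 86.25789642333984) tilt 0.003
scene 570 x' [  7.5  90.  153.1] v [-70.5 -38.  -15.4] z' [46.9 53.1 54.7] rect ((80.15863037109375, -41.680171966552734), (59.06278610229492, 150.3328399658203), 87.58260345458984) tilt -0.01
```

Mill A is released and has slid to the same position along the slope as B. I'll back the arm off and check.

>>> apply_moves(
  deltas=[
    {"claw": -0.4, "delta_pos": [0, 0, -2], "yaw": 0},
    {"claw": -0.4, "delta_pos": [0, 0, -2], "yaw": 0},
    {"claw": -0.4, "delta_pos": [-2, 0, -2], "yaw": 0},
    {"claw": -0.4, "delta_pos": [-5, 0, 0], "yaw": 0},
    {"claw": -0.4, "delta_pos": [-5, 0, 0], "yaw": 0},
    {"claw": -0.4, "delta_pos": [-5, 0, 0], "yaw": 0},
    {"claw": -0.4, "delta_pos": [-5, 0, 0], "yaw": 0},
    {"claw": -0.4, "delta_pos": [0, 0, 0], "yaw": 0},
  ],
)

```text
clock: 40.0
eef_pos: [500.7, -8.4, 317.9]
tcp_rot: [3.141, 0.0, 1.13]
contact_force: [-0.2, 0.5, -0.2]
opening: 0.692
grasp_force: 0.0
```

```bash
python3 e.py -100 -10;python3 e.py 15 100; python3 -c "
import cv2,numpy as np
a=cv2.resize(cv2.imread('pics/e_top.png')[90:290,120:420],None,fx=1.33,fy=1.33);b=cv2.resize(cv2.imread('pics/e_scene.png')[100:300,60:360],None,fx=1.33,fy=1.33)
cv2.imwrite('pics/v4.png',np.hstack([a,b]))"
```

```text
{'clock': np.float64(40.0), 'qpos': array([-2.000e-02,  2.690e-01,  1.976e+00, -1.000e-03,  8.960e-01,
        4.220e-01]), 'eef_pos': array([500.659,  -8.381, 317.904]), 'tcp_rot': array([3.141, 0.   , 1.13 ])}
top 1152 x' [  8.7  84.8 154.1] v [-74.3 -51.5 -29.6] z' [50.4 54.4 58. ] rect ((80.04785919189453, -52.498844146728516), (46.736839294433594, 150.03407287597656), 89.8016128540039) tilt -0.004
scene 624 x' [  7.2  84.5 153.1] v [-70.5 -40.2 -28.1] z' [47.2 53.1 54.5] rect ((79.91122436523438, -49.50309753417969), (148.94866943359375, 45.54003143310547), 0.0559249185025692) tilt -0.003
{'clock': np.float64(40.1), 'qpos': array([-0.016,  0.271,  1.973,  0.   ,  0.895,  0.423]), 'eef_pos': array([502.263,  -6.389, 317.875]), 'tcp_rot': array([ 3.140e+00, -1.000e-03,  1.131e+00])}
top 1188 x' [  9.6  85.7 155. ] v [31.8 54.6 76.9] z' [49.9 54.1 57.5] rect ((81.13977813720703, 54.07122039794922), (46.025089263916016, 149.35084533691406), 88.7231674194336) tilt -0.003
scene 841 x' [  9.3  85.1 153.3] v [36.1 65.  78.6] z' [47.2 52.7 54.1] rect ((80.54949951171875, 57.05565643310547), (45.242252349853516, 148.73240661621094), 89.21765899658203) tilt -0.003
```

View pics/v4.png

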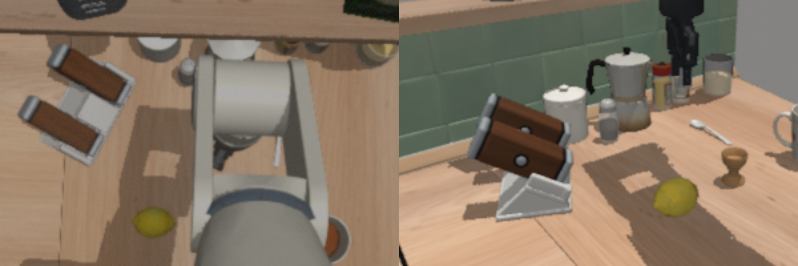

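Both mills lie along the slope in their channels, left at v = +54 and right at v = −52.5, with their lower caps at the foot. The bystanders haven't moved.

```bash
python3 -c "
from rig import r
print(r.sign_off())"
```

```text
the job is handed in; nothing more can be done
None
```

I handed the job in with both mills on the dock, one in each channel, battery end down and resting at the foot; the last check images showed both seated along the slope and nothing else moved, but the hand-in call returned no verdict.

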